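# Draw a stone worktop seam shut with a vacuum ratchet clamp

### The job

We are fitting the laundry room's stone worktop: close the seam between the main piece and the infill strip. Clear every packer out of the seam into the tray; set the clamp's vacuum by sliding its valve fully to hold and then pressing the pump plunger down to its stop for a moment; then flip the ratchet's lever over to tighten (the handle should then free-wheel to the robot's right) and work the handle until the infill is hard up against the main piece. Leave the valve on hold and the ratchet on tighten, and leave the other things lying where they are.

Things in the scene. Friction and masses are not known exactly. Their poses are not given: they have to be found in the camera images.
- worktop: Main piece of the veined pale stone worktop, fixed, 400 (x) x 460 (y) x 30 mm thick. Origin on the plywood under the middle of its seam edge; own x points away from the robot, square to the seam, y along the seam to the robot's left, z up (yaw within 0.1 rad of the world's). It fills x = 0 to 400 mm; the infill strip fills x = -160 to -10 mm while the seam is open.
- seam (a point): Top of the main piece's seam edge at y = 0. The seam clamp bridges the seam here. In worktop axes from the worktop's origin: pads and alloy plates on both pieces (x = 55 to 165 and -145 to -45 mm, y +-80, top z = 56), lugs (x = 57 to 75 and -87 to -69, y +-25, up to z = 117), a spindle along x at z = 95 between them, its ratchet wheel and handle at x = 0.
- infill (a joint): Travel of the infill strip towards the main piece, m: 0 with the seam open (10 mm gap), 0.010 with the stone edges hard together (firm stop). It moves only as the clamp's barrel nut turns, 12 mm a turn: about 5.2 rad closes the seam. A packer left in the seam jams it after about 3 mm.
- barrel (a joint): Turn of the clamp's barrel nut with the ratchet wheel, rad, 0 at the start, positive (its top going to worktop +y) draws the infill in. Stiff thread: about 1.0 N m.
- handle (a joint): Lean of the ratchet handle about the spindle, rad: 0 upright, positive to worktop +y (left), stops at +-0.95. It stays where left (2.5 N at the ball). The wheel has 20 teeth (0.314 rad each): the handle clicks freely over them one way and turns the barrel the other way (9 to 10 N at the ball, more once the seam is shut).
- handle_ball (a point): Centre of the black ball (32 mm dia.) at the handle's end, 142 mm from the spindle axis, a 20 mm dia. rubber grip below it. Handle upright: at x = 0, z = 237 mm in the worktop's frame. Can be straddled by open fingers or pushed sideways from above.
- shift (a joint): Ratchet direction lever, pivoted on the handle 72 mm from the spindle, rad. -0.25, leaning right (worktop -y), the start: slackening, the handle drives when swung right and free-wheels left. +0.25, leaning left: tightening, it drives when swung left and free-wheels right. Stays where put; under 3 N at the tip flips it.
- shift_tip (a point): Middle of the top of the direction lever's dark paddle, 12 (x) x 14 (y) x 26 mm high, standing 42 mm beyond the handle (worktop +x), 116 mm from the spindle when in line with the handle; the tip moves 22 mm sideways from one setting to the other.
- valve (a joint): Slide valve of the vacuum, m: 0 released (inner end, towards the pump), 0.036 hold (outer end of its track, worktop +y). Stays where it is left, 2 N.
- valve_top (a point): Middle of the top of the slide valve's grey grip, 18 (x) x 16 (y) x 32 mm high, on a black track; grip top 100 mm, track top 68 mm above the plywood. At x = 115, y = 22 mm plus the joint value in the worktop's frame.
- plunger (a joint): Vacuum pump plunger, m: 0 up, 0.030 pressed down to its stop. Spring: 4 N at the top to 11.5 N at the stop; it rises again.
- plunger_top (a point): Middle of the top of the pump's black plunger head, a disc 38 mm dia., 14 mm thick, on an upright pump barrel; 154 mm above the plywood when up. At x = 115, y = -58 mm in the worktop's frame.
- packer1: T-shaped grey plastic packer, 50 g, standing in the seam; 2 to 4 alike are present, None if absent. Origin mid underside of the flange, own z up, y along its length, x across. Blade 7 (x) x 50 x 24 mm below the origin; flange 34 (x) x 50 x 6 mm resting on both stones; grip fin 12 (x) x 50 mm, z = 6 to 44 mm, to be taken from above across its 12 mm.
- packer2: T-shaped grey plastic packer, 50 g, standing in the seam; 2 to 4 alike are present, None if absent. Origin mid underside of the flange, own z up, y along its length, x across. Blade 7 (x) x 50 x 24 mm below the origin; flange 34 (x) x 50 x 6 mm resting on both stones; grip fin 12 (x) x 50 mm, z = 6 to 44 mm, to be taken from above across its 12 mm.
- packer3: T-shaped grey plastic packer, 50 g, standing in the seam; 2 to 4 alike are present, None if absent. Origin mid underside of the flange, own z up, y along its length, x across. Blade 7 (x) x 50 x 24 mm below the origin; flange 34 (x) x 50 x 6 mm resting on both stones; grip fin 12 (x) x 50 mm, z = 6 to 44 mm, to be taken from above across its 12 mm.
- packer4: T-shaped grey plastic packer, 50 g, standing in the seam; 2 to 4 alike are present, None if absent. Origin mid underside of the flange, own z up, y along its length, x across. Blade 7 (x) x 50 x 24 mm below the origin; flange 34 (x) x 50 x 6 mm resting on both stones; grip fin 12 (x) x 50 mm, z = 6 to 44 mm, to be taken from above across its 12 mm.
- tray: Black plastic tray, loose, 240 (x) x 150 (y) mm outside, 45 mm high, walls and floor 5 mm. Origin under its middle. Beside the stone, left or right.
- tile_box: Open cardboard box of wall tiles, fixed, 210 (x) x 150 (y) mm, 115 mm high, beside the stone on the side away from the tray. Origin under its middle.
- tape: Tape measure, bystander, 62 x 40 x 62 mm, on the infill strip. Origin under its middle.
- block: Sanding block, bystander, 65 x 110 x 22 mm, on the infill strip. Origin under its middle.
Things that resemble listed ones, but are neither listed nor needed, are in the scene too. What is shaped like the packer4 but orange or red is not meant.

How it is judged:
By the outcome, as a careful person would: the job done as asked, in the order asked, and still so for the second after the job is handed in, with the robot touching nothing.
Of packer1, packer2, packer3, packer4 only 2 to 4 are there at a start; the rules pass over those that are not, and their reading is None.
At some moment in a run one of packer1, packer2, packer3, packer4, tray may be knocked a few centimetres aside while the robot is not near it.
Once in a run the grip may slacken for a moment while it holds something.
It also fails if it takes over 210 s, if anything falls off the work surface, if the arm or the gripper's body presses on something with over 40 N, if the wrist force passes 120 N, or if a joint passes its speed limit or range.

### The arm

A 6-joint arm with a two-finger parallel gripper is mounted at the origin on the work surface. World frame = base frame: x ahead of the robot, y to its left, z up, the work surface at z = 0. Lengths are in mm, angles in rad, forces in N, time in s.
With the tool pointing down it reaches from about 325 to 775 mm from the base axis. Payload 5.5 kg.
Tool frame: the origin (TCP) lies midway between the tips of the shut fingers; the grasp point (between the pads) lies 19 mm behind it (manip.grasp_offset is the distance from the TCP to the grasp point, in mm); z points along the fingers, y is the line along which they close (so a half turn about z gives the same grasp; the last joint's range is limited). The gripper opens to 88 mm and grips with 3 to 60 N. Pads are 20 mm wide; open, the fingers measure 115 mm over their backs; the gripper's body (75 mm by 178 mm) begins 61 mm behind the grasp point.
Start: joints at [1.235, 0.091, 1.231, -0, 1.82, -0.057], TCP at [165.125, 576.845, 222.631] pointing down, gripper open.
Joint ranges: [-2.87, 2.87], [-0.86, 2.18], [0.17, 2.46], [-1.51, 4.65], [0.06, 2.69], [-2.65, 2.65]. Speed limits (rad/s): [2.57, 2.57, 3.01, 3.14, 3.14, 3.14].

### API

Orientations are given as [roll, pitch, yaw] about the fixed x, y, z axes, in that order (R = Rz(yaw) Ry(pitch) Rx(roll)).
In Python, from cell import manip gives the robot as it stands.
- The arm moves only by the tool play_rows, never from a script. Its arguments are lists of equal length, an entry for each row: "slide": the shift along the tool's x, y, z scaled (see below), a list of three; "turn": the turn, a rotation vector about the tool's x, y, z scaled (see below), a list of three; "hand": the opening, from 0 (shut) to 1 (fully open). In form: {"slide": [[dx, dy, dz], ...], "turn": [[ax, ay, az], ...], "hand": [hand, ...]}. A call has exactly 5 rows; each row is the pose to reach, as a shift and turn from the pose commanded when the call began, along the tool's axes at that moment; what a row does not reach only later rows make up. The controller multiplies each number of a shift by 0.4 m and each number of a turn by 60 degrees. A row lasts 1/8 s, in which the tool goes at most 62.5 mm and 10.7 degrees, less where a joint would pass 70% of its speed; a pose out of reach is approached as far as the arm can. A call with a number of a shift or a turn outside -1 to 1 is refused whole. A call with a gripper value outside its range is refused whole. The fingers move at their own pace and stop on an object; "grip_force" is the grip in N (left out, the last holds). Time passes only in rows, so rows that repeat a pose let the fingers close, or fill a call up. It gives the time, the measured TCP pose, the force, the opening and the grip force at its end, in the units of the state.
- manip.read_state(): the state, without advancing time (a new reading comes with each control period).
- manip.camera(name): name is "side" or "top"; returns a dict with "pixels" (420x560x3 uint8, blue, green, red), "depth" (420x560 float32, mm along the optical axis (not along the pixel's ray), 0 where there is no reading), "mtx" (3x3 intrinsics, pixels), "k1" (the pictures are not rectified: a ray, as slopes to the right and down, at radius r is drawn at 1 + k1 r^2 times it, then the intrinsics apply), "origin" and "orientation" of the camera in the world. Camera axes: x right, y up, looking along -z (the intrinsics and any distortion apply to the point x, -y, -z); pixel columns grow to the right and rows downward; lengths in mm; the calibration is good to about 2 mm. A picture is of the moment at which its call begins.
- manip.finish_job(): hands the job in; it is judged then, once.
The state is a dict: "clock": time; "qpos": joint angles; "dq": joint speeds; "joint_torque": joint torques, N m; "position": TCP position; "ee_rot": TCP orientation; "wrist_force": force on the tool from outside, world axes, zero at the start; "wrist_torque": the same for the moment, N m; "opening": finger opening in mm; "finger_force": force on a finger pad.
Only numpy, scipy, OpenCV 4.12 (cv2) and the standard library are available. Lean on these libraries where they do the work, as an engineer would, in place of code of your own. Each camera call takes 0.05 s, during which the arm holds its last target. There are 200 camera calls.

## Working session

There is one attempt and no reset: what is moved stays moved. The work goes in short steps, Python scripts to look and compute and a tool call to move; the robot and the scene stay as the last step left them, time stands still between calls to the robot, and variables do not carry over. Pictures are saved under pics/ and viewed, at most 14 in all, crops included, and the job is handed in when it is done.

Besides the shell and the picture viewer there is one more tool, called after ">>>" as name(argument=value, ...) on one line, values as JSON. play_rows: Moves the arm, as the interface text tells. Its arguments: {"type":"object","properties":{"slide":{"type":"array","items":{"type":"array","items":{"type":"number"}}},"turn":{"type":"array","items":{"type":"array","items":{"type":"number"}}},"hand":{"type":"array","items":{"type":"number"}},"grip_force":{"type":"number"}},"required":["slide","turn","hand"]}

```bash
ls; mkdir -p pics
cat > h.py <<'E'
import numpy as np, cv2
from cell import manip
from scipy.spatial.transform import Rotation as R
def cam(n):
    c=manip.camera(n); return c
def rot(c):
    o=np.array(c['orientation'],float)
    return o if o.shape==(3,3) else R.from_euler('xyz',o).as_matrix()
def rays(c,uv):
    K=np.array(c['mtx']);uv=np.atleast_2d(np.array(uv,float)).reshape(-1,1,2)
    s=cv2.undistortPoints(uv,K,np.array([c['k1'],0,0,0.])).reshape(-1,2)
    d=np.c_[s[:,0],-s[:,1],-np.ones(len(s))]
    return d@rot(c).T
def onplane(c,uv,z):
    d=rays(c,uv);o=np.array(c['origin']);return o+d*((z-o[2])/d[:,2])[:,None]
def cloud(c):
    h,w=c['depth'].shape;v,u=np.mgrid[:h,:w]
    d=rays(c,np.c_[u.ravel(),v.ravel()]);return (np.array(c['origin'])+d*c['depth'].reshape(-1,1)).reshape(h,w,3)
def proj(c,p):
    q=(np.atleast_2d(p)-np.array(c['origin']))@rot(c);q=q*[1,-1,-1]
    return cv2.projectPoints(q,np.zeros(3),np.zeros(3),np.array(c['mtx']),np.array([c['k1'],0,0,0.]))[0].reshape(-1,2)
E
python3 - <<'E'
from h import *
for n in('top','side'):
    c=cam(n);cv2.imwrite(f'pics/{n}0.png',c['pixels']);np.save(f'{n}0.npy',c,allow_pickle=True)
    print(n,c['origin'],c['orientation'],c['mtx'],c['k1'])
print(manip.read_state())
E
```

```text
pics
top [ 448.16564033  -12.95043002 1355.15294027] [ 0.05716453  0.00630059 -1.59047312] [[451.19739875   0.         283.74998265]
 [  0.         451.19739875 211.03747852]
 [  0.           0.           1.        ]] -0.10987489342956154
side [ 113.2033642  -723.49077032  931.48661991] [ 0.82074425 -0.00977095 -0.50297696] [[472.74270131   0.         283.05338328]
 [  0.         472.74270131 209.23083688]
 [  0.           0.           1.        ]] 0.00759743683984926
{'clock': 0.1, 'qpos': array([ 1.23529772e+00,  9.18167012e-02,  1.23176645e+00,  1.12487646e-05,
        1.81978440e+00, -5.67202122e-02]), 'dq': array([ 0.00034737, -0.00119179, -0.00372867,  0.00034849, -0.00038076,
        0.00055498]), 'joint_torque': array([ 1.77164020e-03, -4.47851586e+01, -4.07572889e+01,  6.99554617e-02,
        2.83420383e-02, -1.00551072e-04]), 'position': array([165.03274142, 576.58653474, 221.5995502 ]), 'ee_rot': array([-3.13982123e+00, -1.11507507e-04,  2.86281693e+00]), 'wrist_force': array([ 0.27384927,  0.41448321, -0.15639687]), 'wrist_torque': array([ 0.02055155,  0.01572027, -0.00134491]), 'finger_force': 0.0, 'opening': 87.7561270284934}
```

View pics/top0.png

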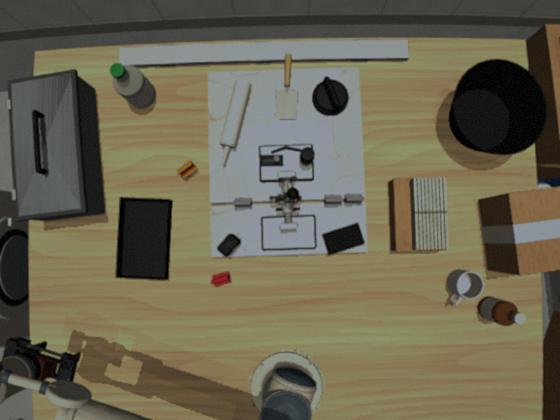

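View pics/side0.png

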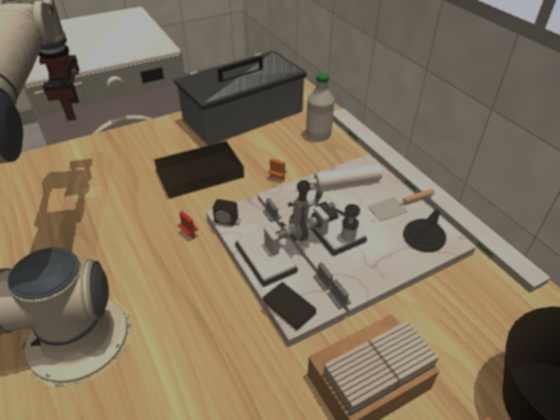

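The pictures show three grey packers in the seam: in the top view at (243,202), (333,199) and (353,198), with the clamp at about (288,195). The tray is at (145,238), and the red and orange look-alikes are at (221,279) and (187,169). Next I'll measure them.

```bash
python3 - <<'E'
from h import *
c=np.load('top0.npy',allow_pickle=True).item();P=cloud(c);px=c['pixels'].astype(int)
P2=P[:,:,:]
z=P[...,2];roi=np.zeros(z.shape,bool);roi[60:262,200:375]=1
print('table z',np.median(z[290:320,300:400]))
st=roi&(abs(z-30)<6)&(px.min(2)>60)
print('stone n',st.sum(),np.median(z[st]))
# stone outline
m=cv2.morphologyEx((roi&(z>20)&(z<180)).astype('uint8'),cv2.MORPH_OPEN,np.ones((5,5)))
cn=max(cv2.findContours(m,0,1)[0],key=cv2.contourArea);q=cv2.approxPolyDP(cv2.convexHull(cn),8,True).reshape(-1,2)
print(q.tolist(),onplane(c,q,30).round(1).tolist())
r=cv2.minAreaRect(onplane(c,cn.reshape(-1,2),30)[:,:2].astype('float32'));print('stone rect',r)
def blobs(mask,name,minn=8):
    n,l,s,_=cv2.connectedComponentsWithStats(mask.astype('uint8'))
    for i in range(1,n):
        if s[i,4]>=minn:
            p=P[l==i];rr=cv2.minAreaRect(p[:,:2].astype('float32'))
            print(name,s[i].tolist(),'med',np.median(p,0).round(1),'rect',np.round(rr[0],1),np.round(rr[1],1),round(rr[2],1))
blobs(roi&(z>60)&(z<90),'z60-90')
blobs(roi&(z>120),'z>120')
blobs(roi&(z>90)&(z<=120),'z90-120',5)
roi2=np.zeros(z.shape,bool);roi2[190:285,105:185]=1
blobs(roi2&(z>30),'tray',20)
blobs(roi2&(px.max(2)<45),'traydark',50)
E
python3 - <<'E'
import cv2
a=cv2.imread('pics/top0.png')[130:265,200:375];b=cv2.resize(a,None,fx=4.4,fy=4.4,interpolation=cv2.INTER_CUBIC)
cv2.imwrite('pics/crop0.png',cv2.convertScaleAbs(b,alpha=1.5,beta=20))
E
```

```text
table z -1.103672213917548
stone n 18920 28.793626684568608
[[358, 68], [367, 251], [212, 256], [208, 72], [285, 60]] [[954.8, -240.2, 30.0], [401.7, -248.3, 30.0], [396.0, 207.4, 30.0], [952.2, 215.9, 30.0], [983.6, -18.9, 30.0]]
stone rect ((690.15869140625, -15.169021606445312), (586.8584594726562, 461.4615783691406), 0.5959001183509827)
z60-90 [220, 80, 31, 68, 976] med [811.5 129.6  72.8] rect [809.1 130.4] [ 46.8 202.2] 75.5
z60-90 [322, 80, 4, 6, 12] med [ 895.2 -129.4   70.2] rect [ 894.4 -130.3] [9.8 9. ] 62.9
z60-90 [333, 103, 7, 8, 28] med [ 817.9 -162.5   75.2] rect [ 823.5 -161.6] [26.1 10.8] 41.5
z60-90 [271, 146, 30, 7, 79] med [701.7 -13.6  64.3] rect [702.7 -14.5] [16.7 84.2] 1.9
z60-90 [260, 155, 24, 12, 225] med [667.4  33.2  66.4] rect [669.2  26.3] [66.6 32.8] 88.9
z60-90 [300, 162, 11, 4, 12] med [654.6 -68.5  70.3] rect [656.  -69.3] [29.4  7.3] 76.1
z60-90 [346, 197, 18, 5, 82] med [ 552.3 -207.5   72.3] rect [ 552.5 -209.2] [49.4 11.8] 89.1
z60-90 [325, 198, 18, 5, 88] med [ 550.4 -149.1   72.4] rect [ 550.6 -148.9] [49.  11.9] 89.3
z60-90 [233, 201, 18, 5, 8
[... 459 characters left out ...]
] med [669.7  12.4  98.2] rect [670.3  13.8] [17.5 14.3] 0.4
z90-120 [299, 156, 15, 9, 57] med [657.9 -68.5 105.5] rect [660.4 -70.3] [40.5 19.5] 78.7
z90-120 [278, 171, 18, 25, 194] med [613.7  -8.9 112.5] rect [597.2 -15.6] [47.4 67. ] 89.0
z90-120 [296, 196, 6, 6, 15] med [551.6 -49.2 113.9] rect [554.1 -48.5] [ 9.9 14.1] 55.9
z90-120 [275, 199, 25, 31, 376] med [514.4 -15.4 107.2] rect [511.4 -15.4] [66.9 83.5] 88.9
z90-120 [218, 234, 19, 20, 125] med [428.6 154.4  92. ] rect [430. 153.] [35.1 58.1] 51.2
tray [115, 197, 55, 84, 659] med [448.3 421.6  41. ] rect [438.4 239.8] [502.7 240.9] 85.8
traydark [117, 198, 55, 82, 4096] med [451.7 419.3   4.2] rect [441.  238.1] [500.  234.8] 86.2
```

View pics/crop0.png

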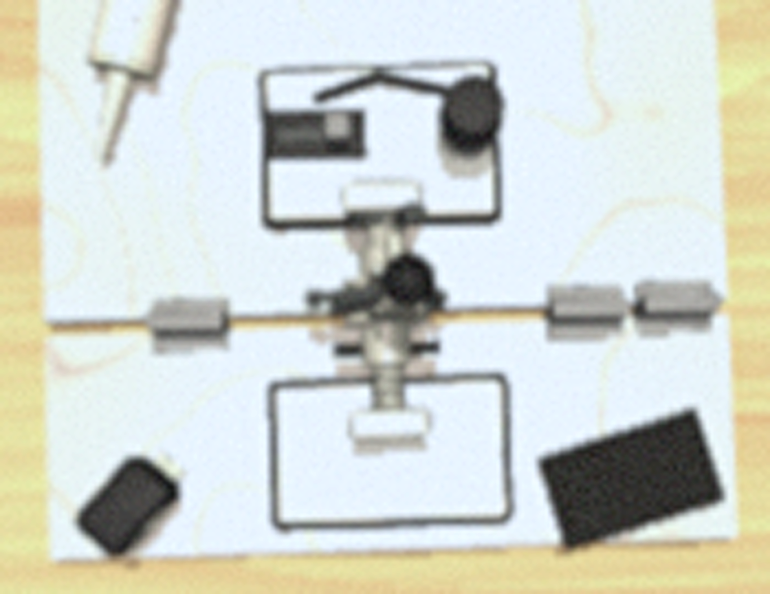

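>>> play_rows(slide=[[-0.123, -0.084, 0], [-0.246, -0.169, 0], [-0.369, -0.253, 0], [-0.492, -0.338, 0], [-0.615, -0.422, 0]], turn=[[0, 0, 0.16], [0, 0, 0.32], [0, 0, 0.48], [0, 0, 0.64], [0, 0, 0.8]], hand=[0.6, 0.5, 0.5, 0.5, 0.5], grip_force=25)

```text
clock: 0.72
position: [356.0, 345.2, 222.2]
ee_rot: [-3.141, 0.0, 2.02]
wrist_force: [0.7, 0.9, 0.2]
opening: 44.7
finger_force: 0.0
```

```bash
cat >> h.py <<'E'
def goto(x=None,y=None,z=None,yaw=1.587):
    "print slide/turn totals from the measured pose to a world target (tool down)"
    s=manip.read_state();p=np.array(s['position']);M=R.from_euler('xyz',s['ee_rot']).as_matrix()
    t=np.array([p[i] if v is None else v for i,v in enumerate((x,y,z))])
    T=R.from_euler('xyz',[np.pi,0,yaw])
    print('pos',p.round(1),'rot',np.round(s['ee_rot'],3),'open',round(s['opening'],1),'F',np.round(s['wrist_force'],1),'t',round(s['clock'],2))
    print('slide',(M.T@(t-p)/400).round(4),'turn',((R.from_matrix(M).inv()*T).as_rotvec()/np.radians(60)).round(4))
def grey(c,P,box=((520,585),(-260,235))):
    z=P[...,2];m=(z>62)&(z<85)&(P[...,0]>box[0][0])&(P[...,0]<box[0][1])&(P[...,1]>box[1][0])&(P[...,1]<box[1][1])
    n,l,s,_=cv2.connectedComponentsWithStats(m.astype('uint8'))
    for i in range(1,n):
        if s[i,4]>25:
            p=P[l==i];r=cv2.minAreaRect(p[:,:2].astype('float32'));print('fin',np.round(r[0],1),np.round(r[1],1),round(r[2],1),'z',p[:,2].max().round(1))
def tray(c,P):
    z=P[...,2];m=((P[...,0]>250)&(P[...,0]<650)&(P[...,1]>270)&(P[...,1]<560)&(z<60)&(c['pixels'].max(2)<45)).astype('uint8')
    m=cv2.morphologyEx(m,cv2.MORPH_OPEN,np.ones((3,3)))
    k=max(cv2.findContours(m,0,1)[0],key=cv2.contourArea)
    r=cv2.minAreaRect(onplane(c,k.reshape(-1,2),45)[:,:2].astype('float32'));print('tray',np.round(r[0],1),np.round(r[1],1),round(r[2],1))
E
python3 - <<'E'
from h import *
goto(547.3,113.5,200)
c=np.load('top0.npy',allow_pickle=True).item();P=cloud(c);grey(c,P);tray(c,P)
z=P[...,2]
b=(abs(P[...,0]-560)<60)&(abs(P[...,1]+20)<80)&(z>150)
for lo,hi in((215,280),(175,215),(150,175)):
    q=P[b&(z>lo)&(z<=hi)];print(lo,len(q),np.median(q,0).round(1) if len(q) else '',q.max(0).round(1) if len(q) else '',q.min(0).round(1) if len(q) else '')
s=np.load('side0.npy',allow_pickle=True).item();Q=cloud(s);z=Q[...,2]
b=(abs(Q[...,0]-560)<60)&(abs(Q[...,1]+20)<80)
for lo,hi in((215,280),(160,215),(120,160)):
    q=Q[b&(z>lo)&(z<=hi)];print('s',lo,len(q),np.median(q,0).round(1) if len(q) else '',q.max(0).round(1) if len(q) else '',q.min(0).round(1) if len(q) else '')
for n,x in(('top',c),('side',s)):
    pr=proj(x,[[556,-30,236],[556,-15,95],[670,-74,154],[670,7,100]]);print(n,pr.round(1).tolist())
a=s['pixels'][160:300,230:390];cv2.imwrite('pics/crop1.png',cv2.convertScaleAbs(cv2.resize(a,None,fx=4.2,fy=4.2,interpolation=cv2.INTER_CUBIC),alpha=1.6,beta=20))
E
```

```text
pos [356.  345.2 222.2] rot [-3.141  0.     2.02 ] open 44.7 F [0.7 0.9 0.2] t 0.72
slide [-0.7294  0.1796  0.0556] turn [-3.000e-04  2.000e-04  4.133e-01]
fin [ 552.5 -209.2] [49.4 11.8] 89.1 z 79.2
fin [ 550.6 -148.9] [49.  11.9] 89.3 z 79.0
fin [547.3 114.3] [49.4 12. ] 89.4 z 78.6
tray [452.  407.3] [155.5 233.6] 86.7
215 128 [554.7 -28.3 247. ] [569.6 -13.5 253.6] [541.2 -43.4 235.2]
175 71 [592.3 -26.3 193.8] [602.2 -10.7 210. ] [541.1 -40.2 176.1]
150 70 [570.4 -16.6 165.9] [598.3  15.9 174.9] [540.9 -37.  151.2]
s 215 175 [551.6 -36.1 243.1] [569.1 -18.3 254.4] [540.5 -45.6 215.3]
s 160 336 [558.5 -31.5 185.2] [604.9  -9.6 214. ] [541.7 -41.9 160.5]
s 120 230 [553.6 -30.8 138.9] [570.8  32.3 159. ] [541.  -54.9 120.1]
top [[292.6, 193.4], [286.6, 198.3], [307.6, 153.8], [277.9, 157.9]]
side [[303.7, 187.0], [298.4, 226.7], [352.1, 208.9], [332.0, 205.4]]
```

View pics/crop1.png

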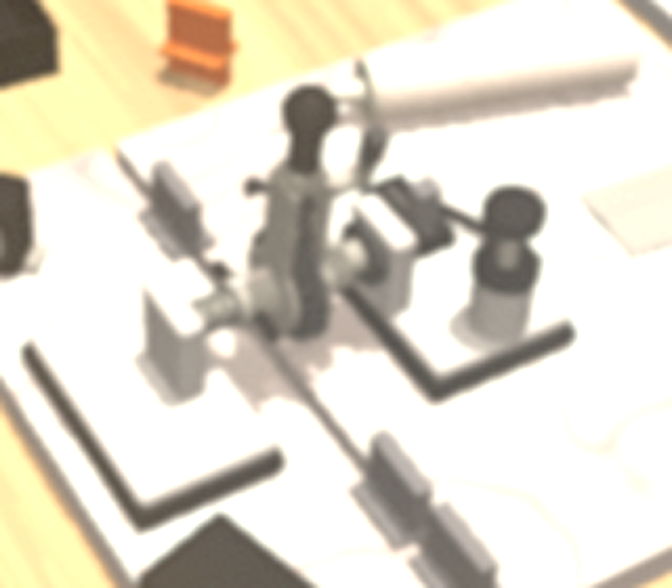

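>>> play_rows(slide=[[-0.146, 0.036, 0.01], [-0.292, 0.072, 0.02], [-0.438, 0.108, 0.03], [-0.584, 0.144, 0.045], [-0.729, 0.18, 0.055]], turn=[[0, 0, 0.1], [0, 0, 0.2], [0, 0, 0.3], [0, 0, 0.413], [0, 0, 0.413]], hand=[0.5, 0.5, 0.5, 0.5, 0.5])

```text
clock: 1.35
position: [548.6, 114.7, 199.9]
ee_rot: [-3.141, -0.0, 1.591]
wrist_force: [0.7, 1.4, -0.6]
opening: 43.9
finger_force: 0.0
```

Run:
```python
from h import *
goto(547.3,114,44)
c=cam('top');P=cloud(c);tray(c,P)
```

```text
pos [548.6 114.7 199.9] rot [-3.141 -0.     1.591] open 43.9 F [ 0.7  1.4 -0.6] t 1.35
slide [-0.0016 -0.003   0.3897] turn [-0.0007 -0.0001  0.0039]
tray [452.1 407.3] [155.6 233.3] 86.8
```

>>> play_rows(slide=[[0, -0.003, 0.12], [0, -0.003, 0.24], [0, -0.003, 0.34], [0, -0.003, 0.39], [0, -0.003, 0.39]], turn=[[0, 0, 0], [0, 0, 0], [0, 0, 0], [0, 0, 0], [0, 0, 0]], hand=[0.5, 0.5, 0.5, 0.5, 0.5])

```text
clock: 2.02
position: [545.7, 116.4, 43.3]
ee_rot: [-3.139, 0.0, 1.593]
wrist_force: [0.4, 0.1, 0.5]
opening: 43.9
finger_force: 0.0
```

>>> play_rows(slide=[[0, 0, 0], [0, 0, 0], [0, 0, 0], [0, 0, 0], [0, 0, 0]], turn=[[0, 0, 0], [0, 0, 0], [0, 0, 0], [0, 0, 0], [0, 0, 0]], hand=[0.3, 0.1, 0, 0, 0], grip_force=30)

```text
clock: 2.65
position: [548.9, 116.5, 46.3]
ee_rot: [3.135, -0.001, 1.592]
wrist_force: [4.9, 0.3, 0.5]
opening: 12.1
finger_force: 29.9
```

>>> play_rows(slide=[[0, 0, -0.04], [0, 0, -0.1], [0, 0, -0.18], [0, 0, -0.26], [0, 0, -0.3]], turn=[[0, 0, 0], [0, 0, 0], [0, 0, 0], [0, 0, 0], [0, 0, 0]], hand=[0, 0, 0, 0, 0])

```text
clock: 3.28
position: [547.2, 116.5, 166.9]
ee_rot: [3.139, -0.0, 1.593]
wrist_force: [0.6, 0.2, -0.7]
opening: 11.9
finger_force: 30.0
```

Run:
```python
from h import *
goto(515,395,None)
c=cam('top');P=cloud(c);tray(c,P);grey(c,P)
```

```text
pos [547.2 116.5 166.9] rot [ 3.139 -0.     1.593] open 11.9 F [ 0.6  0.2 -0.7] t 3.27
slide [ 6.978e-01 -6.530e-02  1.000e-04] turn [ 0.0027 -0.0004  0.0054]
tray [452.2 407.3] [155.5 233.5] 86.7
fin [ 553.1 -209.3] [11.3 49.3] 1.0 z 78.4
fin [ 550.7 -149.2] [48.8 11.7] 89.0 z 79.1
```

>>> play_rows(slide=[[0.14, -0.02, 0], [0.28, -0.04, 0], [0.42, -0.06, 0], [0.56, -0.08, 0], [0.7, -0.09, 0]], turn=[[0, 0, 0], [0, 0, 0], [0, 0, 0], [0, 0, 0], [0, 0, 0]], hand=[0, 0, 0, 0, 0])

```text
clock: 3.95
position: [503.6, 397.1, 163.2]
ee_rot: [-3.14, 0.001, 1.593]
wrist_force: [0.9, -0.2, 0.1]
opening: 12.1
finger_force: 30.0
```

>>> play_rows(slide=[[0, 0, 0], [0, 0, 0.1], [0, 0, 0.2], [0, 0, 0.28], [0, 0, 0.29]], turn=[[0, 0, 0], [0, 0, 0], [0, 0, 0], [0, 0, 0], [0, 0, 0]], hand=[0, 0, 0, 0, 0])

```text
clock: 4.58
position: [503.7, 393.6, 45.8]
ee_rot: [-3.138, 0.003, 1.592]
wrist_force: [0.5, -1.2, 0.0]
opening: 11.7
finger_force: 30.0
```

Run:
```python
from h import *
goto(510,405,50)
c=cam('side');cv2.imwrite('pics/s1.png',c['pixels'][100:300,100:400])
```

```text
pos [503.7 393.6  45.8] rot [-3.138e+00  3.000e-03  1.592e+00] open 11.7 F [ 0.5 -1.2  0. ] t 4.58
slide [ 0.0282  0.0163 -0.0107] turn [-0.0035  0.0029  0.0043]
```

View pics/s1.png

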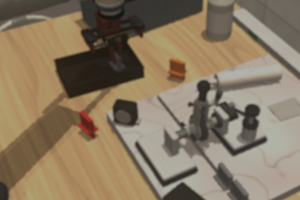

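>>> play_rows(slide=[[0, 0, 0], [0, 0, 0], [0, 0, -0.1], [0, 0, -0.25], [0, 0, -0.4]], turn=[[0, 0, 0], [0, 0, 0], [0, 0, 0], [0, 0, 0], [0, 0, 0]], hand=[0.3, 0.5, 0.5, 0.5, 0.5])

```text
clock: 5.25
position: [504.4, 395.5, 211.3]
ee_rot: [3.141, -0.001, 1.593]
wrist_force: [1.1, 0.6, 0.4]
opening: 44.1
finger_force: 0.0
```

>>> play_rows(slide=[[-0.1, 0, -0.1], [-0.25, 0, -0.2], [-0.4, 0, -0.22], [-0.55, 0, -0.22], [-0.7, 0, -0.22]], turn=[[0, 0, 0], [0, 0, 0], [0, 0, 0], [0, 0, 0], [0, 0, 0]], hand=[0.5, 0.5, 0.5, 0.5, 0.5])

```text
clock: 5.88
position: [510.4, 115.5, 298.4]
ee_rot: [3.139, -0.0, 1.593]
wrist_force: [1.0, -0.4, 0.2]
opening: 44.1
finger_force: 0.0
```

>>> play_rows(slide=[[-0.15, 0.05, 0], [-0.3, 0.08, 0], [-0.45, 0.1, 0], [-0.6, 0.1, 0.05], [-0.67, 0.1, 0.1]], turn=[[0, 0, 0], [0, 0, 0], [0, 0, 0], [0, 0, 0], [0, 0, 0]], hand=[0.5, 0.5, 0.5, 0.5, 0.5])

```text
clock: 6.5
position: [556.3, -152.9, 257.3]
ee_rot: [3.14, 0.001, 1.59]
wrist_force: [-0.1, 0.1, -0.2]
opening: 43.9
finger_force: 0.0
```

Run:
```python
from h import *
goto(550.6,-149,44)
c=cam('top');P=cloud(c);tray(c,P);grey(c,P)
m=(abs(P[...,0]-452)<110)&(abs(P[...,1]-407)<65)&(P[...,2]>12)&(P[...,2]<80);print(m.sum(),np.median(P[m],0))
```

```text
pos [ 556.3 -152.9  257.3] rot [3.14e+00 1.00e-03 1.59e+00] open 43.9 F [-0.1  0.1 -0.2] t 6.5
slide [ 0.0106 -0.0149  0.5332] turn [0.0017 0.0012 0.0026]
tray [452.1 407.4] [155.6 233.5] 86.6
350 [493.19151124 372.44573368  36.72691616]
```

>>> play_rows(slide=[[0.01, -0.015, 0.12], [0.01, -0.015, 0.25], [0.01, -0.015, 0.38], [0.01, -0.015, 0.49], [0.01, -0.015, 0.53]], turn=[[0, 0, 0], [0, 0, 0], [0, 0, 0], [0, 0, 0], [0, 0, 0]], hand=[0.5, 0.5, 0.5, 0.5, 0.5])

```text
clock: 7.18
position: [549.1, -145.1, 42.5]
ee_rot: [-3.138, -0.001, 1.593]
wrist_force: [-0.1, 0.7, -0.1]
opening: 43.7
finger_force: 0.0
```

>>> play_rows(slide=[[0, 0, 0], [0, 0, 0], [0, 0, 0], [0, 0, 0], [0, 0, 0]], turn=[[0, 0, 0], [0, 0, 0], [0, 0, 0], [0, 0, 0], [0, 0, 0]], hand=[0.3, 0.1, 0, 0, 0])

```text
clock: 7.8
position: [552.1, -146.2, 46.5]
ee_rot: [3.137, 0.001, 1.593]
wrist_force: [5.0, -0.7, 3.4]
opening: 11.5
finger_force: 30.0
```

>>> play_rows(slide=[[0, 0, -0.04], [0, 0, -0.1], [0, 0, -0.25], [0, 0, -0.4], [0, 0, -0.55]], turn=[[0, 0, 0], [0, 0, 0], [0, 0, 0], [0, 0, 0], [0, 0, 0]], hand=[0, 0, 0, 0, 0])

```text
clock: 8.43
position: [549.3, -145.8, 265.9]
ee_rot: [-3.139, -0.0, 1.592]
wrist_force: [0.4, 0.3, 0.3]
opening: 11.9
finger_force: 30.0
```

Run:
```python
from h import *
goto(445,405,305)
c=cam('top');P=cloud(c);tray(c,P);grey(c,P)
```

```text
pos [ 549.3 -145.8  265.9] rot [-3.139 -0.     1.592] open 11.9 F [0.4 0.3 0.3] t 8.43
slide [ 1.3823 -0.2313 -0.0967] turn [-0.0024 -0.0004  0.0051]
tray [452.1 407.4] [155.5 233.5] 86.6
```

>>> play_rows(slide=[[0, -0.12, -0.09], [0.12, -0.22, -0.11], [0.27, -0.23, -0.11], [0.42, -0.23, -0.11], [0.57, -0.23, -0.11]], turn=[[0, 0, 0], [0, 0, 0], [0, 0, 0], [0, 0, 0], [0, 0, 0]], hand=[0, 0, 0, 0, 0])

```text
clock: 9.1
position: [452.3, 81.4, 308.1]
ee_rot: [-3.14, 0.0, 1.592]
wrist_force: [1.0, -0.4, -1.6]
opening: 11.9
finger_force: 30.0
```

>>> play_rows(slide=[[0.15, 0, 0], [0.3, 0, 0.05], [0.45, 0, 0.1], [0.6, 0, 0.15], [0.75, 0, 0.2]], turn=[[0, 0, 0], [0, 0, 0], [0, 0, 0], [0, 0, 0], [0, 0, 0]], hand=[0, 0, 0, 0, 0])

```text
clock: 9.72
position: [446.1, 378.5, 228.2]
ee_rot: [-3.14, 0.002, 1.592]
wrist_force: [0.5, 0.0, 0.1]
opening: 12.0
finger_force: 30.0
```

Run:
```python
from h import *
goto(445,400,46)
c=cam('top');P=cloud(c);tray(c,P);grey(c,P)
```

```text
pos [446.1 378.5 228.2] rot [-3.140e+00  2.000e-03  1.592e+00] open 12.0 F [0.5 0.  0.1] t 9.72
slide [ 0.0545 -0.0011  0.4553] turn [-0.0012  0.0016  0.0052]
tray [451.5 407. ] [155.  234.8] 86.9
fin [ 552.3 -209.2] [50.  11.8] 88.8 z 78.5
```

>>> play_rows(slide=[[0.04, 0, 0.1], [0.04, 0, 0.22], [0.04, 0, 0.34], [0.04, 0, 0.44], [0.04, 0, 0.45]], turn=[[0, 0, 0], [0, 0, 0], [0, 0, 0], [0, 0, 0], [0, 0, 0]], hand=[0, 0, 0, 0, 0])

```text
clock: 10.4
position: [445.0, 391.5, 46.1]
ee_rot: [-3.137, 0.004, 1.592]
wrist_force: [0.2, 0.8, -0.2]
opening: 12.3
finger_force: 30.0
```

>>> play_rows(slide=[[0, 0, 0], [0, 0, 0], [0, 0, -0.1], [0, 0, -0.25], [0, 0, -0.4]], turn=[[0, 0, 0], [0, 0, 0], [0, 0, 0], [0, 0, 0], [0, 0, 0]], hand=[0.3, 0.5, 0.5, 0.5, 0.5])

```text
clock: 11.02
position: [446.4, 393.0, 212.7]
ee_rot: [3.14, -0.001, 1.593]
wrist_force: [0.9, 1.1, -0.4]
opening: 43.7
finger_force: 0.0
```

>>> play_rows(slide=[[-0.1, 0, -0.1], [-0.25, 0, -0.2], [-0.4, 0, -0.22], [-0.55, 0, -0.22], [-0.7, 0, -0.22]], turn=[[0, 0, 0], [0, 0, 0], [0, 0, 0], [0, 0, 0], [0, 0, 0]], hand=[0.5, 0.5, 0.5, 0.5, 0.5])

```text
clock: 11.65
position: [452.3, 113.1, 299.6]
ee_rot: [3.138, -0.0, 1.593]
wrist_force: [1.2, 0.5, 0.4]
opening: 43.8
finger_force: 0.0
```

>>> play_rows(slide=[[-0.15, 0.05, 0], [-0.3, 0.1, 0], [-0.45, 0.2, 0], [-0.6, 0.26, 0], [-0.75, 0.26, 0.05]], turn=[[0, 0, 0], [0, 0, 0], [0, 0, 0], [0, 0, 0], [0, 0, 0]], hand=[0.5, 0.5, 0.5, 0.5, 0.5])

```text
clock: 12.28
position: [563.3, -173.0, 282.9]
ee_rot: [3.138, 0.001, 1.593]
wrist_force: [0.5, -0.1, 0.4]
opening: 43.6
finger_force: 0.0
```

Run:
```python
from h import *
goto(552.3,-209,44)
c=cam('top');P=cloud(c);tray(c,P);grey(c,P)
m=((abs(P[...,0]-452)<110)&(abs(P[...,1]-407)<65)&(P[...,2]>14)&(P[...,2]<80)).astype('uint8')
n,l,s,ce=cv2.connectedComponentsWithStats(m);print([(s[i,4],np.median(P[l==i],0).round()) for i in range(1,n) if s[i,4]>20])
```

```text
pos [ 563.3 -173.   282.9] rot [3.138e+00 1.000e-03 1.593e+00] open 43.6 F [ 0.5 -0.1  0.4] t 12.28
slide [-0.0886 -0.0317  0.5971] turn [0.0036 0.0012 0.0058]
tray [452.1 407.3] [155.4 233.6] 86.6
[(np.int32(210), array([502., 389.,  36.])), (np.int32(135), array([390., 345.,  39.])), (np.int32(214), array([444., 385.,  35.]))]
```

>>> play_rows(slide=[[-0.06, -0.03, 0.06], [-0.06, -0.03, 0.12], [-0.06, -0.03, 0.2], [-0.06, -0.03, 0.3], [-0.06, -0.03, 0.3]], turn=[[0, 0, 0], [0, 0, 0], [0, 0, 0], [0, 0, 0], [0, 0, 0]], hand=[0.5, 0.5, 0.5, 0.5, 0.5])

```text
clock: 12.95
position: [549.0, -194.4, 158.2]
ee_rot: [-3.136, -0.002, 1.593]
wrist_force: [-0.1, 0.0, 0.6]
opening: 44.1
finger_force: 0.0
```

Run:
```python
from h import *
goto(552.3,-209,44)
```

```text
pos [ 549.  -194.4  158.2] rot [-3.136e+00 -2.000e-03  1.593e+00] open 44.1 F [-0.1  0.   0.6] t 12.95
slide [-0.0373  0.0089  0.2855] turn [-0.0049 -0.0022  0.0053]
```

>>> play_rows(slide=[[-0.03, 0.009, 0.05], [-0.037, 0.009, 0.15], [-0.037, 0.009, 0.24], [-0.037, 0.009, 0.285], [-0.037, 0.009, 0.285]], turn=[[0, 0, 0], [0, 0, 0], [0, 0, 0], [0, 0, 0], [0, 0, 0]], hand=[0.5, 0.5, 0.5, 0.5, 0.5])

```text
clock: 13.58
position: [554.3, -210.2, 46.3]
ee_rot: [-3.14, -0.0, 1.592]
wrist_force: [0.8, 1.3, 0.5]
opening: 43.7
finger_force: 0.0
```

>>> play_rows(slide=[[0, 0, 0], [0, 0, 0], [0, 0, 0], [0, 0, 0], [0, 0, 0]], turn=[[0, 0, 0], [0, 0, 0], [0, 0, 0], [0, 0, 0], [0, 0, 0]], hand=[0.3, 0.1, 0, 0, 0])

```text
clock: 14.2
position: [554.9, -210.1, 47.7]
ee_rot: [3.14, 0.001, 1.593]
wrist_force: [0.1, -0.3, 3.3]
opening: 12.0
finger_force: 30.0
```

>>> play_rows(slide=[[0, 0, -0.04], [0, 0, -0.1], [0, 0, -0.25], [0, 0, -0.4], [0, 0, -0.55]], turn=[[0, 0, 0], [0, 0, 0], [0, 0, 0], [0, 0, 0], [0, 0, 0]], hand=[0, 0, 0, 0, 0])

```text
clock: 14.82
position: [554.0, -209.8, 269.7]
ee_rot: [3.141, 0.0, 1.593]
wrist_force: [0.5, -0.1, -0.3]
opening: 11.9
finger_force: 30.0
```

>>> play_rows(slide=[[0, -0.12, -0.09], [0.12, -0.22, -0.11], [0.27, -0.34, -0.11], [0.42, -0.38, -0.11], [0.57, -0.38, -0.11]], turn=[[0, 0, 0], [0, 0, 0], [0, 0, 0], [0, 0, 0], [0, 0, 0]], hand=[0, 0, 0, 0, 0])

```text
clock: 15.45
position: [396.8, 5.6, 312.4]
ee_rot: [3.139, 0.0, 1.59]
wrist_force: [1.2, 0.3, -1.0]
opening: 11.9
finger_force: 30.0
```

>>> play_rows(slide=[[0.15, 0, 0], [0.3, 0, 0], [0.45, 0, 0.0], [0.6, 0, 0.1], [0.75, 0, 0.2]], turn=[[0, 0, 0], [0, 0, 0], [0, 0, 0], [0, 0, 0], [0, 0, 0]], hand=[0, 0, 0, 0, 0])

```text
clock: 16.08
position: [391.8, 290.3, 242.1]
ee_rot: [3.139, -0.001, 1.593]
wrist_force: [0.8, 0.1, -0.1]
opening: 11.7
finger_force: 30.0
```

Run:
```python
from h import *
goto(390,405,46)
c=cam('top');P=cloud(c);tray(c,P);grey(c,P)
```

```text
pos [391.8 290.3 242.1] rot [ 3.139e+00 -1.000e-03  1.593e+00] open 11.7 F [ 0.8  0.1 -0.1] t 16.07
slide [0.2863 0.0007 0.4904] turn [ 0.002  -0.001   0.0057]
tray [512.6 403.8] [155.3 111.8] 86.9
```

>>> play_rows(slide=[[0.12, 0, 0.05], [0.24, 0, 0.1], [0.285, 0, 0.15], [0.285, 0, 0.2], [0.285, 0, 0.2]], turn=[[0, 0, 0], [0, 0, 0], [0, 0, 0], [0, 0, 0], [0, 0, 0]], hand=[0, 0, 0, 0, 0])

```text
clock: 16.75
position: [389.3, 400.6, 159.5]
ee_rot: [-3.139, 0.003, 1.592]
wrist_force: [-0.4, -0.0, 0.4]
opening: 11.7
finger_force: 30.0
```

Run:
```python
from h import *
goto(390,405,46)
c=cam('side');cv2.imwrite('pics/s2.png',cv2.convertScaleAbs(cv2.resize(c['pixels'][90:230,100:300],None,fx=3,fy=3),alpha=1.6,beta=15))
```

```text
pos [389.3 400.6 159.5] rot [-3.139e+00  3.000e-03  1.592e+00] open 11.7 F [-0.4 -0.   0.4] t 16.75
slide [0.0119 0.0026 0.2837] turn [-0.0025  0.0029  0.0044]
```

View pics/s2.png

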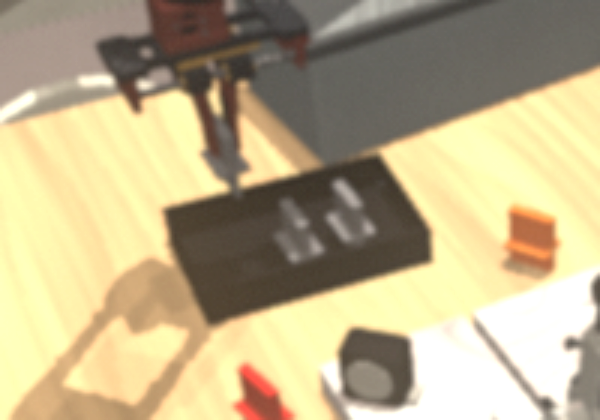

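>>> play_rows(slide=[[0, 0, 0.1], [0, 0, 0.2], [0, 0, 0.28], [0, 0, 0.283], [0, 0, 0.283]], turn=[[0, 0, 0], [0, 0, 0], [0, 0, 0], [0, 0, 0], [0, 0, 0]], hand=[0, 0, 0, 0, 0])

```text
clock: 17.42
position: [390.6, 402.3, 50.3]
ee_rot: [3.14, -0.001, 1.592]
wrist_force: [-0.1, 0.1, -0.8]
opening: 11.9
finger_force: 30.0
```

>>> play_rows(slide=[[0, 0, 0], [0, 0, 0], [0, 0, -0.1], [0, 0, -0.25], [0, 0, -0.4]], turn=[[0, 0, 0], [0, 0, 0], [0, 0, 0], [0, 0, 0], [0, 0, 0]], hand=[0.3, 0.5, 0.5, 0.5, 0.5])

```text
clock: 18.05
position: [389.5, 402.2, 210.3]
ee_rot: [-3.142, -0.0, 1.593]
wrist_force: [-0.4, 0.5, -0.6]
opening: 43.7
finger_force: 0.0
```

>>> play_rows(slide=[[-0.1, 0.07, -0.03], [-0.2, 0.14, -0.06], [-0.3, 0.21, -0.1], [-0.4, 0.28, -0.1], [-0.5, 0.35, -0.1]], turn=[[0, 0, -0.16], [0, 0, -0.32], [0, 0, -0.48], [0, 0, -0.64], [0, 0, -0.8]], hand=[0.5, 0.5, 0.5, 0.5, 0.5])

```text
clock: 18.68
position: [534.9, 204.2, 249.3]
ee_rot: [3.14, 0.001, 2.436]
wrist_force: [-1.0, 0.5, 0.5]
opening: 44.0
finger_force: 0.0
```

Run:
```python
from h import *
goto(670.5,12,200,3.157)
c=cam('top');P=cloud(c);tray(c,P)
m=((abs(P[...,0]-452)<110)&(abs(P[...,1]-407)<65)&(P[...,2]>14)&(P[...,2]<80)).astype('uint8')
n,l,s,ce=cv2.connectedComponentsWithStats(m);print([(s[i,4],np.median(P[l==i],0).round()) for i in range(1,n) if s[i,4]>20])
# valve grip: grey among black track; plunger
for lo,hi,b in((88,112,(645,695,-5,60)),(140,170,(640,700,-110,-40)),):
    m=(P[...,2]>lo)&(P[...,2]<hi)&(P[...,0]>b[0])&(P[...,0]<b[1])&(P[...,1]>b[2])&(P[...,1]<b[3])
    print(lo,m.sum(),np.median(P[m],0).round(1),P[m].min(0).round(1),P[m].max(0).round(1)) if m.any() else print(0)
np.save('top1.npy',c,allow_pickle=True)
```

```text
pos [534.9 204.2 249.3] rot [3.140e+00 1.000e-03 2.436e+00] open 44.0 F [-1.   0.5  0.5] t 18.68
slide [-0.5695 -0.1463  0.1235] turn [ 0.001   0.0011 -0.6884]
tray [431.1 434.8] [105.6 191.4] 89.5
[(np.int32(89), array([501., 374.,  37.])), (np.int32(61), array([449., 367.,  33.])), (np.int32(77), array([405., 344.,  38.])), (np.int32(155), array([389., 408.,  39.]))]
88 35 [670.   12.5  98.1] [661.6   6.7  92.6] [678.9  20.9 104.4]
140 153 [669.7 -72.3 152.2] [652.1 -91.4 143.2] [689.4 -53.8 158. ]
```

>>> play_rows(slide=[[-0.14, -0.036, 0.03], [-0.28, -0.073, 0.06], [-0.42, -0.11, 0.1], [-0.57, -0.146, 0.12], [-0.57, -0.146, 0.12]], turn=[[0, 0, -0.15], [0, 0, -0.3], [0, 0, -0.45], [0, 0, -0.6], [0, 0, -0.688]], hand=[0.5, 0.5, 0.5, 0.5, 0.5])

```text
clock: 19.35
position: [669.6, 8.4, 197.2]
ee_rot: [-3.141, -0.004, -3.134]
wrist_force: [0.3, 0.6, 0.2]
opening: 43.9
finger_force: 0.0
```

Run:
```python
from h import *
goto(670.5,13.5,80,3.157)
```

```text
pos [669.6   8.4 197.2] rot [-3.141 -0.004 -3.134] open 43.9 F [0.3 0.6 0.2] t 19.35
slide [-0.0037  0.0131  0.2929] turn [-0.0008 -0.004  -0.0078]
```

>>> play_rows(slide=[[-0.003, 0.013, 0.1], [-0.003, 0.013, 0.18], [-0.003, 0.013, 0.25], [-0.003, 0.013, 0.29], [-0.003, 0.013, 0.29]], turn=[[0, 0, 0], [0, 0, 0], [0, 0, 0], [0, 0, 0], [0, 0, 0]], hand=[0.5, 0.5, 0.5, 0.5, 0.5])

```text
clock: 19.98
position: [669.2, 17.8, 83.2]
ee_rot: [3.142, -0.002, -3.133]
wrist_force: [-0.3, -0.0, -0.5]
opening: 44.0
finger_force: 0.0
```

>>> play_rows(slide=[[0, 0, 0], [0, 0, 0], [0, 0, 0], [0, 0, 0], [0, 0, 0]], turn=[[0, 0, 0], [0, 0, 0], [0, 0, 0], [0, 0, 0], [0, 0, 0]], hand=[0.35, 0.2, 0.1, 0, 0], grip_force=10)

```text
clock: 20.6
position: [670.4, 17.2, 85.7]
ee_rot: [-3.141, 0.002, -3.133]
wrist_force: [0.6, -2.2, 6.3]
opening: 15.7
finger_force: 10.0
```

Run:
```python
from h import *
goto(670.5,46,80,3.157)
```

```text
pos [670.4  17.2  85.7] rot [-3.141e+00  2.000e-03 -3.133e+00] open 15.7 F [ 0.6 -2.2  6.3] t 20.6
slide [-0.0008  0.0719  0.0142] turn [-0.0004  0.0021 -0.0062]
```

>>> play_rows(slide=[[0, 0.02, 0], [0, 0.04, 0], [0, 0.06, 0], [0, 0.072, 0], [0, 0.08, 0]], turn=[[0, 0, 0], [0, 0, 0], [0, 0, 0], [0, 0, 0], [0, 0, 0]], hand=[0, 0, 0, 0, 0])

```text
clock: 21.22
position: [670.2, 44.2, 85.7]
ee_rot: [-3.132, 0.002, -3.136]
wrist_force: [-0.6, -20.4, 6.3]
opening: 16.3
finger_force: 10.0
```

Run:
```python
from h import *
goto(670.5,46,80,3.157)
print(manip.read_state()['wrist_torque'])
```

```text
pos [670.2  44.2  85.7] rot [-3.132e+00  2.000e-03 -3.136e+00] open 16.3 F [ -0.6 -20.4   6.3] t 21.23
slide [-0.0008  0.0046  0.0141] turn [-0.009   0.0017 -0.0093]
[-3.55536154  0.01509533  0.01922577]
```

>>> play_rows(slide=[[0, -0.008, 0], [0, -0.008, 0], [0, -0.008, -0.1], [0, -0.008, -0.22], [0, -0.008, -0.35]], turn=[[0, 0, 0], [0, 0, 0], [0, 0, 0], [0, 0, 0], [0, 0, 0]], hand=[0.15, 0.4, 0.4, 0.4, 0.4])

```text
clock: 21.85
position: [668.8, 47.4, 224.1]
ee_rot: [3.14, -0.003, -3.131]
wrist_force: [0.6, 0.6, -0.6]
opening: 35.4
finger_force: 0.0
```

>>> play_rows(slide=[[0, -0.12, 0], [0, -0.22, 0], [0, -0.29, 0], [0, -0.29, 0], [0, -0.29, 0.02]], turn=[[0, 0, 0], [0, 0, 0], [0, 0, 0], [0, 0, 0], [0, 0, 0]], hand=[0.3, 0.1, 0, 0, 0])

```text
clock: 22.48
position: [670.9, -68.3, 216.3]
ee_rot: [3.141, 0.001, -3.131]
wrist_force: [0.0, 1.3, 0.3]
opening: 0.3
finger_force: 0.0
```

Run:
```python
from h import *
goto(670,-72.5,160,3.157)
c=cam('top');P=cloud(c);tray(c,P)
for lo,hi,b in((88,112,(645,695,-5,75)),):
    m=(P[...,2]>lo)&(P[...,2]<hi)&(P[...,0]>b[0])&(P[...,0]<b[1])&(P[...,1]>b[2])&(P[...,1]<b[3])
    print(lo,m.sum(),np.median(P[m],0).round(1),P[m].min(0).round(1),P[m].max(0).round(1)) if m.any() else print(0)
```

```text
pos [670.9 -68.3 216.3] rot [ 3.141e+00  1.000e-03 -3.131e+00] open 0.3 F [0.  1.3 0.3] t 22.48
slide [ 0.0023 -0.0105  0.1408] turn [ 0.0009  0.0006 -0.005 ]
tray [452.1 407.3] [155.4 233.6] 86.6
88 34 [668.2  43.4  98.5] [660.1  35.4  89.2] [677.   49.2 102.8]
```

>>> play_rows(slide=[[0, -0.01, 0.05], [0, -0.01, 0.12], [0, -0.01, 0.17], [0, -0.01, 0.21], [0, -0.01, 0.24]], turn=[[0, 0, 0], [0, 0, 0], [0, 0, 0], [0, 0, 0], [0, 0, 0]], hand=[0, 0, 0, 0, 0])

```text
clock: 23.15
position: [670.8, -72.1, 123.9]
ee_rot: [3.141, 0.003, -3.131]
wrist_force: [-16.6, 4.7, 46.4]
opening: 0.4
finger_force: 22.0
```

>>> play_rows(slide=[[0, 0, 0.008], [0, 0, 0.012], [0, 0, 0.012], [0, 0, 0.012], [0, 0, 0.012]], turn=[[0, 0, 0], [0, 0, 0], [0, 0, 0], [0, 0, 0], [0, 0, 0]], hand=[0, 0, 0, 0, 0])

```text
clock: 23.78
position: [670.8, -72.0, 124.1]
ee_rot: [3.141, 0.006, -3.131]
wrist_force: [-14.6, 3.7, 28.3]
opening: 0.7
finger_force: 14.3
```

>>> play_rows(slide=[[0, 0, 0], [0, 0, -0.05], [0, 0, -0.15], [0, 0, -0.28], [0, 0, -0.42]], turn=[[0, 0, 0], [0, 0, 0], [0, 0, 0], [0, 0, 0], [0, 0, 0]], hand=[0, 0, 0, 0, 0])

```text
clock: 24.4
position: [670.4, -72.8, 284.3]
ee_rot: [3.141, -0.001, -3.131]
wrist_force: [1.3, -0.0, 1.0]
opening: 0.6
finger_force: 0.0
```

```bash
cat >> h.py <<'E'
def handle(c,P):
    z=P[...,2]
    for nm,x0,x1,lo,hi in(('ball',530,578,165,275),('paddle',582,612,150,225)):
        m=((P[...,0]>x0)&(P[...,0]<x1)&(abs(P[...,1]+15)<145)&(z>lo)&(z<hi)).astype('uint8')
        n,l,s,_=cv2.connectedComponentsWithStats(m)
        for i in range(1,n):
            if s[i,4]>8:
                q=P[l==i];t=q[q[:,2]>q[:,2].max()-12];print(nm,s[i,4],'mid',((q.min(0)+q.max(0))/2).round(1),'top',np.median(t,0).round(1),'y',q[:,1].min().round(1),q[:,1].max().round(1))
E
python3 - <<'E'
from h import *
goto(598,-50,300,3.157)
for n in('top','side'):
    c=cam(n);P=cloud(c);print(n);handle(c,P)
E
```

```text
pos [670.4 -72.8 284.3] rot [ 3.141e+00 -1.000e-03 -3.131e+00] open 0.6 F [ 1.3 -0.   1. ] t 24.4
slide [ 0.1803  0.0588 -0.039 ] turn [ 0.0003 -0.001  -0.005 ]
top
paddle 62 mid [593.4 -28.5 187.7] top [595.9 -32.4 205.9] y -40.3 -16.8
side
ball 382 mid [558.7 -28.6 209.8] top [553.7 -33.9 248.1] y -46.0 -11.1
paddle 97 mid [594.  -30.7 187.2] top [596.5 -36.2 205.8] y -42.3 -19.2
```

>>> play_rows(slide=[[0.09, 0.005, 0], [0.18, 0.01, 0], [0.18, 0.01, 0.08], [0.18, 0.01, 0.16], [0.18, 0.01, 0.215]], turn=[[0, 0, 0], [0, 0, 0], [0, 0, 0], [0, 0, 0], [0, 0, 0]], hand=[0, 0, 0, 0, 0])

```text
clock: 25.12
position: [597.9, -69.6, 194.8]
ee_rot: [3.141, -0.002, -3.132]
wrist_force: [-0.4, -0.1, -0.7]
opening: 0.3
finger_force: 0.0
```

>>> play_rows(slide=[[0, 0, 0], [0, 0.02, 0], [0, 0.04, 0], [0, 0.06, 0], [0, 0.06, 0]], turn=[[0, 0, 0], [0, 0, 0], [0, 0, 0], [0, 0, 0], [0, 0, 0]], hand=[0, 0, 0, 0, 0])

```text
clock: 25.75
position: [598.7, -45.6, 198.4]
ee_rot: [-3.142, 0.001, -3.131]
wrist_force: [-0.6, 0.4, -0.1]
opening: 0.7
finger_force: 0.0
```

Run:
```python
from h import *
goto(598,-36,198,3.157)
c=cam('side');P=cloud(c);handle(c,P)
a=c['pixels'][120:270,230:390];cv2.imwrite('pics/s3.png',cv2.convertScaleAbs(cv2.resize(a,None,fx=3.8,fy=3.8,interpolation=cv2.INTER_CUBIC),alpha=1.6,beta=20))
```

```text
pos [598.7 -45.6 198.4] rot [-3.142e+00  1.000e-03 -3.131e+00] open 0.7 F [-0.6  0.4 -0.1] t 25.75
slide [0.0014 0.0239 0.001 ] turn [-0.0001  0.0013 -0.005 ]
ball 379 mid [559.  -28.3 209.4] top [552.9 -34.  247.4] y -47.1 -9.5
paddle 157 mid [595.6 -38.4 193.6] top [590.9 -54.1 218. ] y -58.6 -18.3
```

View pics/s3.png

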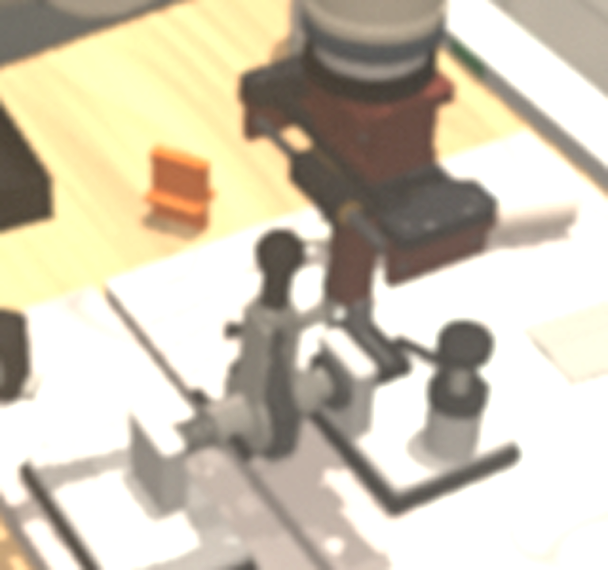

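>>> play_rows(slide=[[0, 0.01, 0], [0, 0.02, 0], [0, 0.03, 0], [0, 0.035, 0], [0, 0.04, 0]], turn=[[0, 0, 0], [0, 0, 0], [0, 0, 0], [0, 0, 0], [0, 0, 0]], hand=[0, 0, 0, 0, 0])

```text
clock: 26.42
position: [598.3, -30.6, 198.0]
ee_rot: [-3.141, 0.001, -3.133]
wrist_force: [-0.6, -4.0, 4.1]
opening: 0.6
finger_force: 2.3
```

Run:
```python
from h import *
goto(598,-36,198,3.157)
c=cam('side');P=cloud(c);handle(c,P)
```

```text
pos [598.3 -30.6 198. ] rot [-3.141e+00  1.000e-03 -3.133e+00] open 0.6 F [-0.6 -4.   4.1] t 26.43
slide [ 0.001  -0.0136 -0.    ] turn [-0.0007  0.0007 -0.0064]
ball 384 mid [555.6 -26.7 209.5] top [552.8 -32.6 247.6] y -44.3 -9.1
paddle 163 mid [595.8 -29.9 193.8] top [590.6 -39.  219.4] y -43.6 -16.1
```

>>> play_rows(slide=[[0, 0.007, 0], [0, 0.014, 0], [0, 0.02, 0], [0, 0.02, 0], [0, 0.02, 0]], turn=[[0, 0, 0], [0, 0, 0], [0, 0, 0], [0, 0, 0], [0, 0, 0]], hand=[0, 0, 0, 0, 0])

```text
clock: 27.1
position: [598.1, -21.9, 197.1]
ee_rot: [3.141, -0.001, -3.132]
wrist_force: [-0.6, -1.6, 2.6]
opening: 0.1
finger_force: 1.1
```

Run:
```python
from h import *
goto(598,-36,198,3.157)
c=cam('side');P=cloud(c);handle(c,P)
```

```text
pos [598.1 -21.9 197.1] rot [ 3.141e+00 -1.000e-03 -3.132e+00] open 0.1 F [-0.6 -1.6  2.6] t 27.1
slide [ 0.0005 -0.0352 -0.0023] turn [ 0.0006 -0.0006 -0.0056]
ball 401 mid [558.9 -17.2 209.9] top [553.5 -20.1 247.1] y -32.7 -1.7
paddle 160 mid [596.1 -15.8 193.5] top [589.8 -30.2 218.6] y -34.2 2.7
```

>>> play_rows(slide=[[0, -0.03, 0], [0, -0.06, 0], [0, -0.06, -0.08], [0, -0.06, -0.18], [0, -0.06, -0.22]], turn=[[0, 0, 0], [0, 0, 0], [0, 0, 0], [0, 0, 0], [0, 0, 0]], hand=[0, 0, 0, 0, 0])

```text
clock: 27.78
position: [598.8, -47.0, 288.1]
ee_rot: [-3.141, 0.003, -3.133]
wrist_force: [-0.6, 0.0, 0.1]
opening: 0.6
finger_force: 0.0
```

Run:
```python
from h import *
goto(598,-36,198,3.157)
c=cam('side');P=cloud(c);handle(c,P)
m=(P[...,0]>582)&(P[...,0]<612)&(abs(P[...,1]+15)<45)
for a in range(150,215,6):
    k=m&(P[...,2]>a)&(P[...,2]<=a+6)
    if k.sum()>2: print(a,k.sum(),P[k].mean(0).round(1),P[k][:,1].min().round(1),P[k][:,1].max().round(1))
a=c['pixels'][150:270,250:390];cv2.imwrite('pics/s4.png',cv2.convertScaleAbs(cv2.resize(a,None,fx=4.5,fy=4.5,interpolation=cv2.INTER_CUBIC),alpha=1.6,beta=20))
```

```text
pos [598.8 -47.  288.1] rot [-3.141e+00  3.000e-03 -3.133e+00] open 0.6 F [-0.6  0.   0.1] t 27.77
slide [0.0025 0.0276 0.2251] turn [-0.0003  0.0031 -0.0065]
ball 407 mid [558.7 -16.5 209.9] top [553.6 -20.6 248.7] y -32.2 -0.8
paddle 118 mid [593.5 -11.2 186.3] top [596.4  -9.4 206.5] y -23.1 0.7
162 7 [590.1 -19.3 166.1] -23.1 -16.2
168 25 [591.4 -17.5 170.8] -22.8 -8.5
174 11 [595.8 -15.3 177.1] -20.4 -7.3
180 10 [597.7 -15.3 182.4] -19.8 -9.0
186 11 [595.7 -12.7 189. ] -16.3 -5.5
192 14 [595.8 -13.3 195.4] -18.6 -5.1
198 14 [596.1 -10.9 201.5] -14.9 -2.4
204 20 [597.   -7.7 207.2] -14.3 0.7
210 5 [597.2  -7.7 211.1] -11.7 -2.7
```

View pics/s4.png

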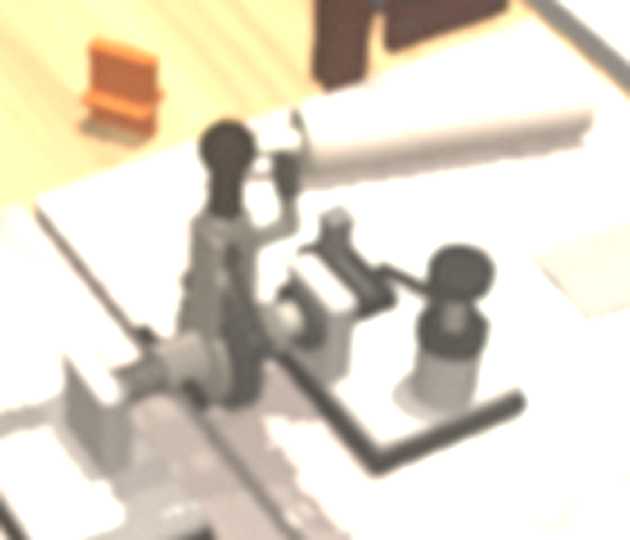

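>>> play_rows(slide=[[0.05, 0.04, 0], [0.11, 0.075, 0], [0.11, 0.075, 0], [0.11, 0.075, 0], [0.11, 0.075, 0]], turn=[[0, 0, 0], [0, 0, 0], [0, 0, 0], [0, 0, 0], [0, 0, 0]], hand=[0.2, 0.4, 0.5, 0.5, 0.5])

```text
clock: 28.45
position: [554.6, -17.1, 284.6]
ee_rot: [3.142, -0.001, -3.133]
wrist_force: [-0.5, -0.5, 0.4]
opening: 43.3
finger_force: 0.0
```

Run:
```python
from h import *
goto(555,-16.5,233,3.157)
c=cam('side');P=cloud(c);handle(c,P)
import math
for f in np.arange(-.8,.81,.2): print(round(f,1),round(142*math.sin(f)/400,3),round(142*(1-math.cos(f))/400,3))
```

```text
pos [554.6 -17.1 284.6] rot [ 3.142e+00 -1.000e-03 -3.133e+00] open 43.3 F [-0.5 -0.5  0.4] t 28.45
slide [-0.0013  0.0016  0.129 ] turn [ 0.     -0.0011 -0.0064]
ball 407 mid [558.8 -16.9 209.8] top [553.6 -20.2 248.2] y -32.5 -1.3
paddle 118 mid [593.6 -11.  186.9] top [596.6  -9.3 206.6] y -21.5 -0.5
-0.8 -0.255 0.108
-0.6 -0.2 0.062
-0.4 -0.138 0.028
-0.2 -0.071 0.007
-0.0 -0.0 0.0
0.2 0.071 0.007
0.4 0.138 0.028
0.6 0.2 0.062
0.8 0.255 0.108
```

Descend around the ball, then free-wheel right.

>>> play_rows(slide=[[0, 0.002, 0.04], [0, 0.002, 0.08], [0, 0.002, 0.12], [0, 0.002, 0.128], [0, 0.002, 0.128]], turn=[[0, 0, 0], [0, 0, 0], [0, 0, 0], [0, 0, 0], [0, 0, 0]], hand=[0.5, 0.5, 0.5, 0.5, 0.5])

```text
clock: 29.12
position: [554.0, -15.8, 234.1]
ee_rot: [3.142, -0.0, -3.132]
wrist_force: [-0.4, -0.1, 0.5]
opening: 44.2
finger_force: 0.0
```

>>> play_rows(slide=[[0, -0.05, 0.002], [0, -0.1, 0.01], [0, -0.15, 0.028], [0, -0.19, 0.05], [0, -0.22, 0.064]], turn=[[0, 0, 0], [0, 0, 0], [0, 0, 0], [0, 0, 0], [0, 0, 0]], hand=[0.5, 0.5, 0.5, 0.5, 0.5])

```text
clock: 29.75
position: [554.6, -105.2, 207.3]
ee_rot: [3.141, -0.001, -3.133]
wrist_force: [1.6, 4.1, -1.9]
opening: 43.8
finger_force: 1.8
```

Run:
```python
from h import *
goto(555,-16.5,233,3.157)
for n in('side','top'):
    c=cam(n);P=cloud(c);handle(c,P)
    if n=='side': cv2.imwrite('pics/s5.png',cv2.convertScaleAbs(cv2.resize(c['pixels'][120:270,230:390],None,fx=3.8,fy=3.8,interpolation=cv2.INTER_CUBIC),alpha=1.6,beta=20))
```

```text
pos [ 554.6 -105.2  207.3] rot [ 3.141e+00 -1.000e-03 -3.133e+00] open 43.8 F [ 1.6  4.1 -1.9] t 29.75
slide [-0.0027  0.2219 -0.0642] turn [ 0.0003 -0.0014 -0.0069]
ball 527 mid [553.6 -97.4 219.8] top [543.4 -82.9 266.4] y -142.7 -52.0
ball 16 mid [559.9 -81.5 267.8] top [560.5 -81.8 269.4] y -83.1 -79.9
```

View pics/s5.png

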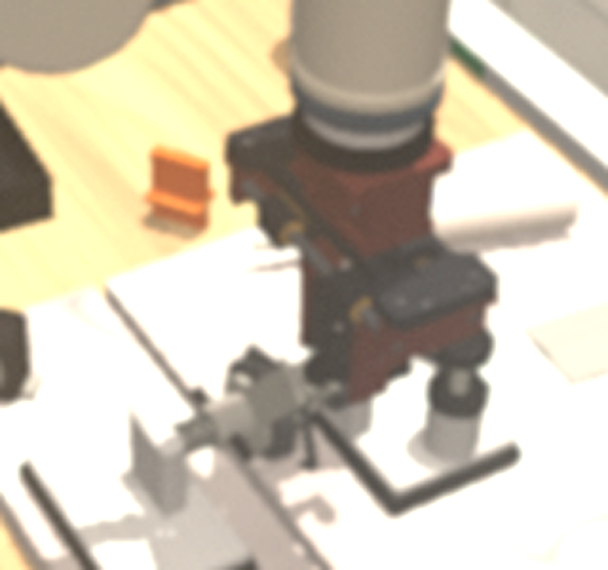

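>>> play_rows(slide=[[0, 0.032, 0], [0, 0.083, -0.031], [0, 0.133, -0.051], [0, 0.185, -0.063], [0, 0.238, -0.067]], turn=[[0, 0, 0], [0, 0, 0], [0, 0, 0], [0, 0, 0], [0, 0, 0]], hand=[0.5, 0.5, 0.5, 0.5, 0.5], grip_force=50)

```text
clock: 30.48
position: [554.4, -11.9, 243.0]
ee_rot: [-3.132, 0.009, -3.138]
wrist_force: [-6.2, -12.7, 23.5]
opening: 44.2
finger_force: 10.6
```

Run:
```python
from h import *
goto(555,-10,234,3.157)
```

```text
pos [554.4 -11.9 243. ] rot [-3.132  0.009 -3.138] open 44.2 F [ -6.2 -12.7  23.5] t 30.48
slide [-0.0012  0.0051  0.0225] turn [-0.0095  0.0089 -0.011 ]
```

>>> play_rows(slide=[[0, -0.015, 0], [0, -0.015, 0.01], [0, -0.015, 0.025], [0, -0.015, 0.025], [0, -0.015, 0.025]], turn=[[0, 0, 0], [0, 0, 0], [0, 0, 0], [0, 0, 0], [0, 0, 0]], hand=[0.5, 0.5, 0.5, 0.5, 0.5])

```text
clock: 31.1
position: [553.9, -14.5, 224.9]
ee_rot: [3.141, -0.001, -3.132]
wrist_force: [0.2, 0.2, -0.1]
opening: 44.1
finger_force: 0.0
```

Run:
```python
from h import *
goto(555,-10,226,3.157)
c=cam('side');P=cloud(c)
cv2.imwrite('pics/s6.png',cv2.convertScaleAbs(cv2.resize(c['pixels'][120:270,230:390],None,fx=3.8,fy=3.8,interpolation=cv2.INTER_CUBIC),alpha=1.6,beta=20))
```

```text
pos [553.9 -14.5 224.9] rot [ 3.141e+00 -1.000e-03 -3.132e+00] open 44.1 F [ 0.2  0.2 -0.1] t 31.1
slide [-0.0028  0.0112 -0.0028] turn [ 0.0003 -0.0012 -0.0058]
```

View pics/s6.png

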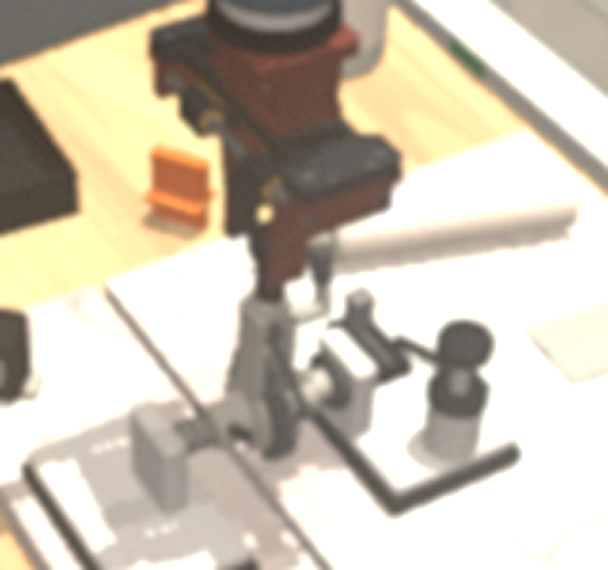

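>>> play_rows(slide=[[0, 0.064, 0], [0, 0.116, 0.013], [0, 0.166, 0.032], [0, 0.212, 0.059], [0, 0.245, 0.085]], turn=[[0, 0, 0], [0, 0, 0], [0, 0, 0], [0, 0, 0], [0, 0, 0]], hand=[0.5, 0.5, 0.5, 0.5, 0.5])

```text
clock: 31.78
position: [554.5, 82.7, 195.0]
ee_rot: [-3.14, 0.006, -3.134]
wrist_force: [-0.5, -3.4, 11.4]
opening: 43.9
finger_force: 5.2
```

```bash
cat >> h.py <<'E'
import math
Z0=84
def arc(fs,side,y0=-16):
    "rows along the ball arc from the measured pose; side +1 = right finger pushes left"
    s=manip.read_state();p=s['position']
    print('pos',p.round(1),'F',np.round(s['wrist_force'],1),'open',round(s['opening'],1),'t',round(s['clock'],1))
    print([[0,round((y0+142*math.sin(f)+6*side-p[1])/400,3),round((p[2]-Z0-142*math.cos(f))/400,3)] for f in fs])
E
python3 - <<'E'
from h import *
arc([.6,.4,.2,0,-.2],-1)
E
```

```text
pos [554.5  82.7 195. ] F [-0.5 -3.4 11.4] open 43.9 t 31.8
[[0, np.float64(-0.061), np.float64(-0.015)], [0, np.float64(-0.124), np.float64(-0.049)], [0, np.float64(-0.191), np.float64(-0.07)], [0, np.float64(-0.262), np.float64(-0.077)], [0, np.float64(-0.332), np.float64(-0.07)]]
```

>>> play_rows(slide=[[0, -0.123, -0.049], [0, -0.226, -0.076], [0, -0.332, -0.07], [0, -0.432, -0.034], [0, -0.496, 0.011]], turn=[[0, 0, 0], [0, 0, 0], [0, 0, 0], [0, 0, 0], [0, 0, 0]], hand=[0.5, 0.5, 0.5, 0.5, 0.5])

```text
clock: 32.4
position: [555.7, -116.4, 188.4]
ee_rot: [-3.141, 0.003, -3.133]
wrist_force: [2.7, 1.2, 2.4]
opening: 43.7
finger_force: 1.2
```

Run:
```python
from h import *
arc([-.6,-.45,-.3,-.15,0],1)
```

```text
pos [ 555.7 -116.4  188.4] F [2.7 1.2 2.4] open 43.7 t 32.4
[[0, np.float64(0.066), np.float64(-0.032)], [0, np.float64(0.112), np.float64(-0.059)], [0, np.float64(0.161), np.float64(-0.078)], [0, np.float64(0.213), np.float64(-0.09)], [0, np.float64(0.266), np.float64(-0.094)]]
```

>>> play_rows(slide=[[0, 0.066, -0.032], [0, 0.112, -0.059], [0, 0.161, -0.078], [0, 0.213, -0.09], [0, 0.266, -0.094]], turn=[[0, 0, 0], [0, 0, 0], [0, 0, 0], [0, 0, 0], [0, 0, 0]], hand=[0.5, 0.5, 0.5, 0.5, 0.5])

```text
clock: 33.02
position: [555.6, -12.4, 229.4]
ee_rot: [-3.134, 0.009, -3.138]
wrist_force: [1.0, -11.5, 9.0]
opening: 44.0
finger_force: 5.7
```

>>> play_rows(slide=[[0, 0.053, 0.004], [0, 0.105, 0.016], [0, 0.154, 0.035], [0, 0.2, 0.062], [0, 0.234, 0.088]], turn=[[0, 0, 0], [0, 0, 0], [0, 0, 0], [0, 0, 0], [0, 0, 0]], hand=[0.5, 0.5, 0.5, 0.5, 0.5])

```text
clock: 33.65
position: [554.5, 84.5, 193.3]
ee_rot: [-3.14, 0.007, -3.134]
wrist_force: [-0.2, -3.6, 11.2]
opening: 43.7
finger_force: 5.2
```

Run:
```python
from h import *
arc([.4,.1,-.2,-.5,-.72],-1)
```

```text
pos [554.5  84.5 193.3] F [-0.2 -3.6 11.2] open 43.7 t 33.6
[[0, np.float64(-0.128), np.float64(-0.054)], [0, np.float64(-0.231), np.float64(-0.08)], [0, np.float64(-0.337), np.float64(-0.075)], [0, np.float64(-0.436), np.float64(-0.038)], [0, np.float64(-0.5), np.float64(0.006)]]
```

>>> play_rows(slide=[[0, -0.128, -0.054], [0, -0.23, -0.08], [0, -0.337, -0.075], [0, -0.436, -0.038], [0, -0.5, 0.006]], turn=[[0, 0, 0], [0, 0, 0], [0, 0, 0], [0, 0, 0], [0, 0, 0]], hand=[0.5, 0.5, 0.5, 0.5, 0.5])

```text
clock: 34.28
position: [555.7, -116.4, 188.3]
ee_rot: [3.142, 0.003, -3.133]
wrist_force: [1.7, 1.4, 1.2]
opening: 44.1
finger_force: 1.2
```

>>> play_rows(slide=[[0, 0.066, -0.032], [0, 0.112, -0.059], [0, 0.161, -0.078], [0, 0.213, -0.09], [0, 0.266, -0.094]], turn=[[0, 0, 0], [0, 0, 0], [0, 0, 0], [0, 0, 0], [0, 0, 0]], hand=[0.5, 0.5, 0.5, 0.5, 0.5])

```text
clock: 34.9
position: [555.6, -12.4, 229.4]
ee_rot: [-3.134, 0.009, -3.138]
wrist_force: [0.6, -11.6, 8.7]
opening: 43.8
finger_force: 5.7
```

>>> play_rows(slide=[[0, 0.053, 0.004], [0, 0.105, 0.016], [0, 0.154, 0.035], [0, 0.2, 0.062], [0, 0.234, 0.088]], turn=[[0, 0, 0], [0, 0, 0], [0, 0, 0], [0, 0, 0], [0, 0, 0]], hand=[0.5, 0.5, 0.5, 0.5, 0.5])

```text
clock: 35.52
position: [554.5, 84.3, 193.1]
ee_rot: [-3.14, 0.007, -3.134]
wrist_force: [-0.1, -3.4, 10.7]
opening: 44.2
finger_force: 5.2
```

Run:
```python
from h import *
arc([.4,.1,-.2,-.5,-.72],-1)
c=cam('top');P=cloud(c);tray(c,P)
# infill near edge: stone outline x at several y
z=P[...,2]
for n,C in(('0',np.load('top0.npy',allow_pickle=True).item()),('now',c)):
    Q=cloud(C);e=[]
    for u in range(300,320,2):
        col=Q[235:275,u,2]; k=np.where(col>14)[0].max(); e.append(onplane(C,[[u,235+k+.5]],30)[0,0])
    print(n,np.round(np.mean(e),1))
```

```text
pos [554.5  84.3 193.1] F [-0.1 -3.4 10.7] open 44.2 t 35.5
[[0, np.float64(-0.128), np.float64(-0.054)], [0, np.float64(-0.23), np.float64(-0.08)], [0, np.float64(-0.336), np.float64(-0.075)], [0, np.float64(-0.436), np.float64(-0.039)], [0, np.float64(-0.5), np.float64(0.006)]]
tray [472.7 402.7] [155.2 234. ] 86.8
0 398.1
now 406.0
```

>>> play_rows(slide=[[0, -0.128, -0.054], [0, -0.23, -0.08], [0, -0.337, -0.075], [0, -0.436, -0.038], [0, -0.5, 0.006]], turn=[[0, 0, 0], [0, 0, 0], [0, 0, 0], [0, 0, 0], [0, 0, 0]], hand=[0.5, 0.5, 0.5, 0.5, 0.5])

```text
clock: 36.2
position: [555.7, -116.4, 188.3]
ee_rot: [-3.141, 0.003, -3.133]
wrist_force: [2.3, 1.1, 1.7]
opening: 44.0
finger_force: 1.2
```

>>> play_rows(slide=[[0, 0.045, -0.02], [0, 0.066, -0.032], [0, 0.09, -0.046], [0, 0.112, -0.059], [0, 0.112, -0.059]], turn=[[0, 0, 0], [0, 0, 0], [0, 0, 0], [0, 0, 0], [0, 0, 0]], hand=[0.5, 0.5, 0.5, 0.5, 0.5])

```text
clock: 36.83
position: [555.3, -76.1, 216.8]
ee_rot: [-3.129, 0.008, -3.139]
wrist_force: [-2.8, -18.6, 13.7]
opening: 44.2
finger_force: 9.4
```

Run:
```python
from h import *
arc([-.4,-.35,-.3,-.25,-.2],1)
```

```text
pos [555.3 -76.1 216.8] F [ -2.8 -18.6  13.7] open 44.2 t 36.8
[[0, np.float64(0.027), np.float64(0.005)], [0, np.float64(0.043), np.float64(-0.001)], [0, np.float64(0.06), np.float64(-0.007)], [0, np.float64(0.077), np.float64(-0.012)], [0, np.float64(0.095), np.float64(-0.016)]]
```

>>> play_rows(slide=[[0, 0.012, -0.005], [0, 0.024, -0.009], [0, 0.036, -0.014], [0, 0.049, -0.019], [0, 0.049, -0.019]], turn=[[0, 0, 0], [0, 0, 0], [0, 0, 0], [0, 0, 0], [0, 0, 0]], hand=[0.5, 0.5, 0.5, 0.5, 0.5])

```text
clock: 37.45
position: [556.1, -55.4, 224.1]
ee_rot: [-3.131, 0.01, -3.138]
wrist_force: [1.4, -16.4, 12.5]
opening: 43.9
finger_force: 8.1
```

Still moving freely; continue in small steps (−0.3 → −0.15 → 0).

>>> play_rows(slide=[[0, 0.013, -0.003], [0, 0.026, -0.006], [0, 0.039, -0.009], [0, 0.052, -0.012], [0, 0.052, -0.012]], turn=[[0, 0, 0], [0, 0, 0], [0, 0, 0], [0, 0, 0], [0, 0, 0]], hand=[0.5, 0.5, 0.5, 0.5, 0.5])

```text
clock: 38.08
position: [555.4, -32.9, 227.2]
ee_rot: [-3.134, 0.007, -3.136]
wrist_force: [1.1, -12.3, 8.8]
opening: 44.6
finger_force: 5.8
```

>>> play_rows(slide=[[0, 0.013, -0.001], [0, 0.026, -0.002], [0, 0.039, -0.003], [0, 0.052, -0.004], [0, 0.052, -0.004]], turn=[[0, 0, 0], [0, 0, 0], [0, 0, 0], [0, 0, 0], [0, 0, 0]], hand=[0.5, 0.5, 0.5, 0.5, 0.5])

```text
clock: 38.7
position: [554.9, -11.2, 227.9]
ee_rot: [-3.136, 0.005, -3.135]
wrist_force: [0.6, -8.9, 6.9]
opening: 44.0
finger_force: 4.5
```

Run:
```python
from h import *
arc([.1,.2],1)
C0=np.load('top0.npy',allow_pickle=True).item()
for n,C in(('0',C0),('now',cam('top'))):
    Q=cloud(C);e=[]
    for u in range(300,320,2):
        col=Q[235:275,u,2]; k=np.where(col>14)[0].max(); e.append(onplane(C,[[u,235+k+.5]],30)[0,0])
    print(n,np.round(np.mean(e),1))
```

```text
pos [554.9 -11.2 227.9] F [ 0.6 -8.9  6.9] open 44.0 t 38.7
[[0, np.float64(0.038), np.float64(0.007)], [0, np.float64(0.074), np.float64(0.012)]]
0 398.1
now 357.8
```

>>> play_rows(slide=[[0, 0.013, 0], [0, 0.026, 0.001], [0, 0.039, 0.002], [0, 0.053, 0.004], [0, 0.053, 0.004]], turn=[[0, 0, 0], [0, 0, 0], [0, 0, 0], [0, 0, 0], [0, 0, 0]], hand=[0.5, 0.5, 0.5, 0.5, 0.5])

```text
clock: 39.38
position: [554.6, 10.5, 225.7]
ee_rot: [-3.137, 0.004, -3.135]
wrist_force: [1.0, -7.2, 5.3]
opening: 44.0
finger_force: 3.7
```

>>> play_rows(slide=[[0, 0.013, 0.003], [0, 0.026, 0.006], [0, 0.039, 0.009], [0, 0.052, 0.012], [0, 0.052, 0.012]], turn=[[0, 0, 0], [0, 0, 0], [0, 0, 0], [0, 0, 0], [0, 0, 0]], hand=[0.5, 0.5, 0.5, 0.5, 0.5])

```text
clock: 40.0
position: [554.3, 31.7, 220.6]
ee_rot: [-3.138, 0.004, -3.134]
wrist_force: [0.0, -7.9, 4.2]
opening: 43.7
finger_force: 3.2
```

>>> play_rows(slide=[[0, 0.012, 0.004], [0, 0.025, 0.009], [0, 0.037, 0.014], [0, 0.05, 0.02], [0, 0.05, 0.02]], turn=[[0, 0, 0], [0, 0, 0], [0, 0, 0], [0, 0, 0], [0, 0, 0]], hand=[0.5, 0.5, 0.5, 0.5, 0.5])

```text
clock: 40.62
position: [554.1, 51.9, 212.4]
ee_rot: [-3.139, 0.004, -3.134]
wrist_force: [1.2, -5.8, 4.0]
opening: 44.1
finger_force: 3.1
```

>>> play_rows(slide=[[0, 0.012, 0.006], [0, 0.024, 0.013], [0, 0.036, 0.02], [0, 0.046, 0.027], [0, 0.046, 0.027]], turn=[[0, 0, 0], [0, 0, 0], [0, 0, 0], [0, 0, 0], [0, 0, 0]], hand=[0.5, 0.5, 0.5, 0.5, 0.5])

```text
clock: 41.25
position: [554.0, 71.0, 203.0]
ee_rot: [-3.14, 0.005, -3.133]
wrist_force: [-1.5, -3.1, 9.4]
opening: 43.9
finger_force: 4.0
```

>>> play_rows(slide=[[0, 0.01, 0.007], [0, 0.02, 0.014], [0, 0.034, 0.026], [0, 0.034, 0.026], [0, 0.034, 0.026]], turn=[[0, 0, 0], [0, 0, 0], [0, 0, 0], [0, 0, 0], [0, 0, 0]], hand=[0.5, 0.5, 0.5, 0.5, 0.5])

```text
clock: 41.88
position: [554.0, 85.2, 192.5]
ee_rot: [-3.141, 0.005, -3.133]
wrist_force: [0.0, -1.4, 8.8]
opening: 44.1
finger_force: 3.5
```

Run:
```python
from h import *
arc([.4,.1,-.2,-.5,-.72],-1)
C0=np.load('top0.npy',allow_pickle=True).item()
for n,C in(('0',C0),('now',cam('top'))):
    Q=cloud(C);e=[]
    for u in list(range(296,320,2)):
        col=Q[235:275,u,2]; k=np.where((col>14)&(col<50))[0].max(); e.append(onplane(C,[[u,235+k+.5]],30)[0,0])
    print(n,np.round(e,0))
```

```text
pos [554.   85.2 192.5] F [ 0.  -1.4  8.8] open 44.1 t 41.9
[[0, np.float64(-0.13), np.float64(-0.056)], [0, np.float64(-0.232), np.float64(-0.082)], [0, np.float64(-0.338), np.float64(-0.077)], [0, np.float64(-0.438), np.float64(-0.04)], [0, np.float64(-0.502), np.float64(0.004)]]
0 [399. 399. 399. 399. 398. 398. 398. 398. 398. 398. 398. 398.]
now [408. 408. 407. 407. 407. 407. 407. 407. 410. 410. 409. 409.]
```

>>> play_rows(slide=[[0, -0.13, -0.056], [0, -0.232, -0.082], [0, -0.338, -0.077], [0, -0.438, -0.04], [0, -0.502, 0.004]], turn=[[0, 0, 0], [0, 0, 0], [0, 0, 0], [0, 0, 0], [0, 0, 0]], hand=[0.5, 0.5, 0.5, 0.5, 0.5])

```text
clock: 42.55
position: [555.7, -116.6, 189.1]
ee_rot: [-3.142, 0.003, -3.133]
wrist_force: [2.3, 2.7, 2.2]
opening: 43.8
finger_force: 2.0
```

>>> play_rows(slide=[[0, 0.03, -0.013], [0, 0.045, -0.02], [0, 0.056, -0.027], [0, 0.066, -0.032], [0, 0.066, -0.032]], turn=[[0, 0, 0], [0, 0, 0], [0, 0, 0], [0, 0, 0], [0, 0, 0]], hand=[0.5, 0.5, 0.5, 0.5, 0.5])

```text
clock: 43.18
position: [555.5, -92.2, 205.3]
ee_rot: [-3.133, 0.006, -3.136]
wrist_force: [-1.6, -13.2, 11.0]
opening: 43.9
finger_force: 6.5
```

Run:
```python
from h import *
C0=np.load('top0.npy',allow_pickle=True).item()
for n,C in(('0',C0),('now',cam('top'))):
    Q=cloud(C);e=[]
    for u in list(range(250,292,3)):
        col=Q[235:275,u,2]; k=np.where((col>14)&(col<50))[0].max(); e.append(onplane(C,[[u,235+k+.5]],30)[0,0])
    print(n,np.round(e,0))
```

```text
0 [396. 395. 395. 398. 398. 398. 398. 397. 397. 397. 397. 397. 397. 399.]Traceback (most recent call last):
  File "<stdin>", line 6, in <module>
    return umr_maximum(a, axis, None, out, keepdims, initial, where)
ValueError: zero-size array to reduction operation maximum which has no identity
```

Continue in small steps, watching the force.

>>> play_rows(slide=[[0, 0.011, -0.006], [0, 0.022, -0.013], [0, 0.033, -0.02], [0, 0.045, -0.026], [0, 0.045, -0.026]], turn=[[0, 0, 0], [0, 0, 0], [0, 0, 0], [0, 0, 0], [0, 0, 0]], hand=[0.5, 0.5, 0.5, 0.5, 0.5])

```text
clock: 43.85
position: [555.6, -76.3, 217.0]
ee_rot: [-3.129, 0.008, -3.138]
wrist_force: [-2.1, -19.7, 14.9]
opening: 44.1
finger_force: 9.7
```

>>> play_rows(slide=[[0, 0.01, -0.004], [0, 0.02, -0.008], [0, 0.03, -0.012], [0, 0.03, -0.012], [0, 0.03, -0.012]], turn=[[0, 0, 0], [0, 0, 0], [0, 0, 0], [0, 0, 0], [0, 0, 0]], hand=[0.5, 0.5, 0.5, 0.5, 0.5])

```text
clock: 44.48
position: [556.2, -64.7, 222.8]
ee_rot: [-3.128, 0.012, -3.139]
wrist_force: [-0.6, -20.7, 17.7]
opening: 44.2
finger_force: 10.2
```

>>> play_rows(slide=[[0, 0.01, -0.003], [0, 0.02, -0.006], [0, 0.03, -0.009], [0, 0.03, -0.009], [0, 0.03, -0.009]], turn=[[0, 0, 0], [0, 0, 0], [0, 0, 0], [0, 0, 0], [0, 0, 0]], hand=[0.5, 0.5, 0.5, 0.5, 0.5])

```text
clock: 45.1
position: [555.8, -50.8, 224.7]
ee_rot: [-3.132, 0.009, -3.137]
wrist_force: [-0.2, -15.1, 12.7]
opening: 43.8
finger_force: 7.6
```

>>> play_rows(slide=[[0, 0.008, -0.002], [0, 0.016, -0.004], [0, 0.024, -0.005], [0, 0.024, -0.005], [0, 0.024, -0.005]], turn=[[0, 0, 0], [0, 0, 0], [0, 0, 0], [0, 0, 0], [0, 0, 0]], hand=[0.5, 0.5, 0.5, 0.5, 0.5])

```text
clock: 45.72
position: [555.6, -40.9, 226.5]
ee_rot: [-3.133, 0.009, -3.137]
wrist_force: [0.6, -14.1, 12.2]
opening: 44.1
finger_force: 7.2
```

>>> play_rows(slide=[[0, 0.01, -0.002], [0, 0.02, -0.003], [0, 0.03, -0.004], [0, 0.03, -0.004], [0, 0.03, -0.004]], turn=[[0, 0, 0], [0, 0, 0], [0, 0, 0], [0, 0, 0], [0, 0, 0]], hand=[0.5, 0.5, 0.5, 0.5, 0.5])

```text
clock: 46.35
position: [555.6, -30.7, 229.5]
ee_rot: [-3.13, 0.01, -3.139]
wrist_force: [0.0, -19.2, 17.3]
opening: 44.3
finger_force: 9.9
```

>>> play_rows(slide=[[0, 0.01, 0], [0, 0.02, 0], [0, 0.03, 0], [0, 0.03, 0], [0, 0.03, 0]], turn=[[0, 0, 0], [0, 0, 0], [0, 0, 0], [0, 0, 0], [0, 0, 0]], hand=[0.5, 0.5, 0.5, 0.5, 0.5])

```text
clock: 46.98
position: [555.7, -20.6, 231.4]
ee_rot: [-3.126, 0.013, -3.141]
wrist_force: [-2.1, -25.8, 21.4]
opening: 44.4
finger_force: 12.9
```

Run:
```python
from h import *
arc([.1,.2],1)
C0=np.load('top0.npy',allow_pickle=True).item();C=cam('top')
# grey profile down the infill's near edge and at seam, per column group
for n,c in(('0',C0),('now',C)):
    g=c['pixels'].astype(float).mean(2)
    print(n,[ [int(v) for v in g[195:208,u:u+8].mean(1)] for u in (255,310)])
    print(n,[ [int(v) for v in c['pixels'][246:262,u:u+8,0].mean(1)] for u in (235,305)])
```

```text
pos [555.7 -20.6 231.4] F [ -2.1 -25.8  21.4] open 44.4 t 47.0
[[0, np.float64(0.062), np.float64(0.015)], [0, np.float64(0.097), np.float64(0.02)]]
0 [[148, 148, 149, 148, 150, 145, 114, 83, 103, 131, 145, 150, 150], [150, 150, 151, 148, 119, 83, 98, 126, 142, 149, 149, 148, 149]]
0 [[96, 111, 127, 137, 144, 147, 153, 157, 160, 156, 122, 87, 82, 86, 87, 89], [146, 100, 61, 115, 154, 159, 160, 147, 111, 83, 86, 93, 94, 92, 91, 91]]
now [[89, 85, 80, 77, 73, 67, 60, 54, 53, 56, 55, 54, 54], [106, 104, 101, 99, 97, 92, 87, 83, 77, 69, 61, 56, 55]]
now [[137, 148, 153, 158, 160, 158, 139, 101, 84, 92, 95, 89, 86, 86, 87, 89], [66, 59, 61, 61, 61, 63, 69, 82, 91, 95, 97, 100, 103, 105, 107, 108]]
```

>>> play_rows(slide=[[0, 0.008, 0.003], [0, 0.016, 0.005], [0, 0.022, 0.005], [0, 0.022, 0.005], [0, 0.022, 0.005]], turn=[[0, 0, 0], [0, 0, 0], [0, 0, 0], [0, 0, 0], [0, 0, 0]], hand=[0.5, 0.5, 0.5, 0.5, 0.5])

```text
clock: 47.65
position: [556.5, -13.2, 230.3]
ee_rot: [-3.124, 0.016, 3.141]
wrist_force: [0.6, -30.0, 25.2]
opening: 44.4
finger_force: 15.1
```

>>> play_rows(slide=[[0, 0.01, 0.003], [0, 0.02, 0.004], [0, 0.03, 0.005], [0, 0.03, 0.005], [0, 0.03, 0.005]], turn=[[0, 0, 0], [0, 0, 0], [0, 0, 0], [0, 0, 0], [0, 0, 0]], hand=[0.5, 0.5, 0.5, 0.5, 0.5])

```text
clock: 48.28
position: [556.7, -2.5, 229.8]
ee_rot: [-3.122, 0.018, 3.14]
wrist_force: [0.0, -33.6, 28.4]
opening: 44.4
finger_force: 17.2
```

>>> play_rows(slide=[[0, -0.02, 0], [0, -0.028, 0], [0, -0.028, -0.05], [0, -0.028, -0.15], [0, -0.028, -0.25]], turn=[[0, 0, 0], [0, 0, 0], [0, 0, 0], [0, 0, 0], [0, 0, 0]], hand=[0.5, 0.5, 0.5, 0.5, 0.5])

```text
clock: 48.9
position: [553.4, -2.9, 320.4]
ee_rot: [3.141, -0.0, -3.132]
wrist_force: [-0.7, -0.4, 0.2]
opening: 44.0
finger_force: 0.0
```

>>> play_rows(slide=[[0.1, 0.1, -0.05], [0.2, 0.2, -0.05], [0.3, 0.3, -0.05], [0.3, 0.45, -0.05], [0.3, 0.55, -0.05]], turn=[[0, 0, 0], [0, 0, 0], [0, 0, 0], [0, 0, 0], [0, 0, 0]], hand=[0.5, 0.5, 0.5, 0.5, 0.5])

```text
clock: 49.52
position: [430.0, 217.7, 340.2]
ee_rot: [3.14, 0.002, -3.13]
wrist_force: [0.4, 1.6, -0.4]
opening: 44.1
finger_force: 0.0
```

Run:
```python
from h import *
goto(555,-16,300,3.157)
C0=np.load('top0.npy',allow_pickle=True).item();C=cam('top');S=cam('side')
for n,c in(('0',C0),('now',C)):
    g=c['pixels'].astype(float).mean(2)
    print(n,[ [int(v) for v in g[195:208,u:u+8].mean(1)] for u in (255,310)])
    print(n,[ [int(v) for v in c['pixels'][246:262,u:u+8,0].mean(1)] for u in (235,305)])
    Q=cloud(c);handle(c,Q)
    print('edge',[round(float(onplane(c,[[u,235+np.where((Q[235:275,u,2]>14)&(Q[235:275,u,2]<50))[0].max()+.5]],30)[0,0]),1) for u in range(296,320,3)])
Q=cloud(C);tray(C,Q);handle(S,cloud(S))
A=cv2.resize(C['pixels'][140:280,110:370],None,fx=3,fy=3,interpolation=cv2.INTER_CUBIC)
cv2.imwrite('pics/f1.png',cv2.convertScaleAbs(A,alpha=1.5,beta=20))
```

```text
pos [430.  217.7 340.2] rot [ 3.14e+00  2.00e-03 -3.13e+00] open 44.1 F [ 0.4  1.6 -0.4] t 49.52
slide [-0.3055 -0.588   0.1001] turn [ 0.0013  0.0015 -0.0036]
0 [[148, 148, 149, 148, 150, 145, 114, 83, 103, 131, 145, 150, 150], [150, 150, 151, 148, 119, 83, 98, 126, 142, 149, 149, 148, 149]]
0 [[96, 111, 127, 137, 144, 147, 153, 157, 160, 156, 122, 87, 82, 86, 87, 89], [146, 100, 61, 115, 154, 159, 160, 147, 111, 83, 86, 93, 94, 92, 91, 91]]
ball 166 mid [559.1 -25.9 209.6] top [555.5 -28.5 248. ] y -43.4 -8.4
paddle 65 mid [592.3 -28.4 187.6] top [596.4 -32.3 205.6] y -40.2 -16.7
edge [398.9, 398.7, 398.5, 398.4, 398.2, 398.0, 397.8, 397.6]
now [[149, 149, 149, 149, 149, 150, 150, 150, 150, 151, 151, 151, 150], [147, 143, 141, 145, 148, 151, 150, 150, 150, 150, 150, 151, 150]]
now [[138, 148, 154, 158, 161, 159, 141, 102, 78, 81, 81, 78, 75, 74, 76, 76], [132, 156, 161, 157, 135, 100, 84, 84, 86, 89, 92, 93, 94, 93, 92, 92]]
ball 212 mid [559.  -46.2 207.3] top [555.5 -54.4 242.3] y -68.6 -23.8
paddle 52 mid [591.9 -36.2 186.8] top [596.  -35.  205.7] y -42.8 -29.7
edge [407.7, 407.5, 407.3, 410.1, 409.9, 409.7, 409.5, 409.3]
tray [538.8 399.4] [155.9 103.8] 88.6
ball 340 mid [555.9 -47.7 207.8] top [553.4 -59.7 243.5] y -71.8 -23.6
paddle 115 mid [593.5 -37.  186.3] top [597.1 -40.5 205.5] y -45.8 -28.2
```

View pics/f1.png

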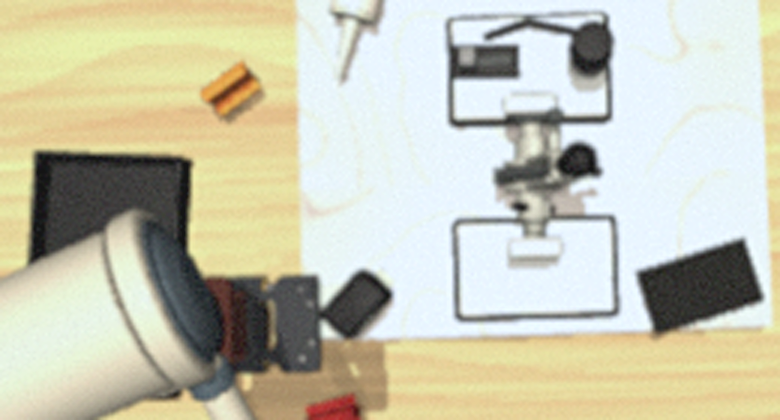

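>>> play_rows(slide=[[-0.062, -0.136, 0.02], [-0.124, -0.272, 0.04], [-0.187, -0.408, 0.06], [-0.25, -0.544, 0.08], [-0.311, -0.68, 0.1]], turn=[[0, 0, 0], [0, 0, 0], [0, 0, 0], [0, 0, 0], [0, 0, 0]], hand=[0.5, 0.5, 0.5, 0.5, 0.5])

```text
clock: 50.25
position: [559.0, -58.0, 299.5]
ee_rot: [-3.142, 0.001, -3.133]
wrist_force: [1.1, 0.6, -0.2]
opening: 43.4
finger_force: 0.0
```

Run:
```python
from h import *
goto(554.5,-54,214,3.157)
```

```text
pos [559.  -58.  299.5] rot [-3.142e+00  1.000e-03 -3.133e+00] open 43.4 F [ 1.1  0.6 -0.2] t 50.25
slide [0.0112 0.0101 0.2137] turn [-0.      0.0008 -0.0061]
```

>>> play_rows(slide=[[0.011, 0.008, 0], [0.011, 0.008, 0.05], [0.011, 0.008, 0.12], [0.011, 0.008, 0.19], [0.011, 0.008, 0.213]], turn=[[0, 0, 0], [0, 0, 0], [0, 0, 0], [0, 0, 0], [0, 0, 0]], hand=[0.5, 0.5, 0.5, 0.5, 0.5])

```text
clock: 50.88
position: [553.4, -52.0, 212.6]
ee_rot: [3.141, -0.002, -3.131]
wrist_force: [-0.7, -0.6, 0.9]
opening: 43.6
finger_force: 0.0
```

>>> play_rows(slide=[[0, 0.01, 0], [0, 0.02, 0], [0, 0.03, 0], [0, 0.03, 0], [0, 0.03, 0]], turn=[[0, 0, 0], [0, 0, 0], [0, 0, 0], [0, 0, 0], [0, 0, 0]], hand=[0.5, 0.5, 0.5, 0.5, 0.5])

```text
clock: 51.5
position: [554.4, -42.8, 216.2]
ee_rot: [-3.138, 0.002, -3.135]
wrist_force: [-3.2, -6.5, 4.8]
opening: 43.7
finger_force: 3.4
```

>>> play_rows(slide=[[0, 0.007, 0], [0, 0.014, 0], [0, 0.02, 0], [0, 0.02, 0], [0, 0.02, 0]], turn=[[0, 0, 0], [0, 0, 0], [0, 0, 0], [0, 0, 0], [0, 0, 0]], hand=[0.5, 0.5, 0.5, 0.5, 0.5])

```text
clock: 52.12
position: [554.4, -37.4, 217.8]
ee_rot: [-3.133, 0.004, -3.138]
wrist_force: [-5.4, -13.9, 8.8]
opening: 43.7
finger_force: 7.5
```

>>> play_rows(slide=[[0, 0.007, 0], [0, 0.014, 0], [0, 0.02, 0], [0, 0.02, 0], [0, 0.02, 0]], turn=[[0, 0, 0], [0, 0, 0], [0, 0, 0], [0, 0, 0], [0, 0, 0]], hand=[0.5, 0.5, 0.5, 0.5, 0.5])

```text
clock: 52.75
position: [554.5, -31.0, 219.5]
ee_rot: [-3.13, 0.007, -3.14]
wrist_force: [-5.6, -19.1, 14.6]
opening: 44.4
finger_force: 10.0
```

>>> play_rows(slide=[[0, 0.01, 0.005], [0, 0.02, 0.01], [0, 0.03, 0.012], [0, 0.03, 0.012], [0, 0.03, 0.012]], turn=[[0, 0, 0], [0, 0, 0], [0, 0, 0], [0, 0, 0], [0, 0, 0]], hand=[0.5, 0.5, 0.5, 0.5, 0.5])

```text
clock: 53.38
position: [556.9, -20.8, 217.6]
ee_rot: [-3.127, 0.015, -3.141]
wrist_force: [0.3, -25.1, 20.6]
opening: 44.1
finger_force: 12.8
```

Run:
```python
from h import *
c=cam('side');
cv2.imwrite('pics/s7.png',cv2.convertScaleAbs(cv2.resize(c['pixels'][120:270,230:390],None,fx=3.8,fy=3.8,interpolation=cv2.INTER_CUBIC),alpha=1.6,beta=20))
```

```text
(no output)
```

View pics/s7.png

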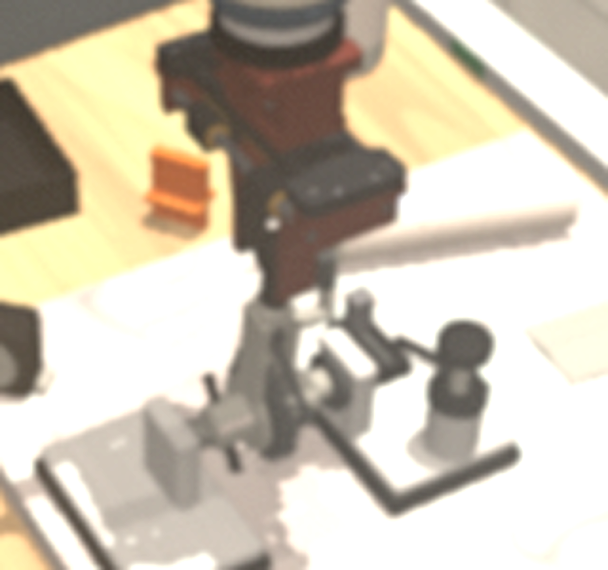

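>>> play_rows(slide=[[0, -0.015, 0], [0, -0.03, 0], [0, -0.045, 0], [0, -0.055, 0], [0, -0.055, 0]], turn=[[0, 0, 0], [0, 0, 0], [0, 0, 0], [0, 0, 0], [0, 0, 0]], hand=[0.5, 0.5, 0.5, 0.5, 0.5])

```text
clock: 54.05
position: [554.4, -35.2, 209.0]
ee_rot: [-3.141, 0.0, -3.133]
wrist_force: [0.6, -3.9, 2.8]
opening: 43.6
finger_force: 1.7
```

>>> play_rows(slide=[[0, -0.012, 0], [0, -0.012, -0.03], [0, -0.012, -0.1], [0, -0.012, -0.2], [0, -0.012, -0.3]], turn=[[0, 0, 0], [0, 0, 0], [0, 0, 0], [0, 0, 0], [0, 0, 0]], hand=[0.5, 0.5, 0.5, 0.5, 0.5])

```text
clock: 54.68
position: [554.1, -39.4, 330.4]
ee_rot: [3.141, -0.0, -3.132]
wrist_force: [1.1, -1.2, -0.8]
opening: 43.6
finger_force: 0.0
```

>>> play_rows(slide=[[0.1, -0.1, -0.03], [0.2, -0.22, -0.03], [0.3, -0.35, -0.03], [0.36, -0.48, -0.03], [0.4, -0.6, -0.03]], turn=[[0, 0, 0], [0, 0, 0], [0, 0, 0], [0, 0, 0], [0, 0, 0]], hand=[0.5, 0.5, 0.5, 0.5, 0.5])

```text
clock: 55.3
position: [395.3, -282.5, 342.0]
ee_rot: [-3.141, 0.002, -3.132]
wrist_force: [0.3, -0.4, -0.2]
opening: 43.8
finger_force: 0.0
```

Run:
```python
from h import *
goto()
C0=np.load('top0.npy',allow_pickle=True).item();C=cam('top');S=cam('side')
for n,c in(('0',C0),('now',C)):
    g=c['pixels'].astype(float).mean(2)
    print(n,[ [int(v) for v in g[195:208,u:u+8].mean(1)] for u in (255,)],[ [int(v) for v in c['pixels'][246:262,u:u+8,0].mean(1)] for u in (232,)])
    Q=cloud(c);handle(c,Q)
Q=cloud(C);tray(C,Q);handle(S,cloud(S))
A=cv2.resize(C['pixels'][140:285,110:370],None,fx=3,fy=3,interpolation=cv2.INTER_CUBIC)
cv2.imwrite('pics/f2.png',cv2.convertScaleAbs(A,alpha=1.7,beta=25))
```

```text
pos [ 395.3 -282.5  342. ] rot [-3.141e+00  2.000e-03 -3.132e+00] open 43.8 F [ 0.3 -0.4 -0.2] t 55.3
slide [0. 0. 0.] turn [7.0000e-04 1.8000e-03 1.4932e+00]
0 [[148, 148, 149, 148, 150, 145, 114, 83, 103, 131, 145, 150, 150]] [[50, 61, 81, 96, 105, 113, 127, 138, 149, 151, 123, 89, 82, 86, 88, 89]]
ball 166 mid [559.1 -25.9 209.6] top [555.5 -28.5 248. ] y -43.4 -8.4
paddle 65 mid [592.3 -28.4 187.6] top [596.4 -32.3 205.6] y -40.2 -16.7
now [[154, 154, 154, 154, 154, 154, 155, 155, 156, 156, 155, 155, 155]] [[102, 118, 131, 143, 154, 159, 147, 111, 90, 95, 98, 93, 90, 90, 91, 93]]
ball 191 mid [559.  -35.9 209.8] top [555.6 -43.  245.4] y -55.9 -15.9
paddle 43 mid [592.7 -26.2 187.6] top [596.3 -27.1 207.1] y -32.8 -19.5
tray [472.7 402.8] [155.2 233.8] 86.9
```

View pics/f2.png

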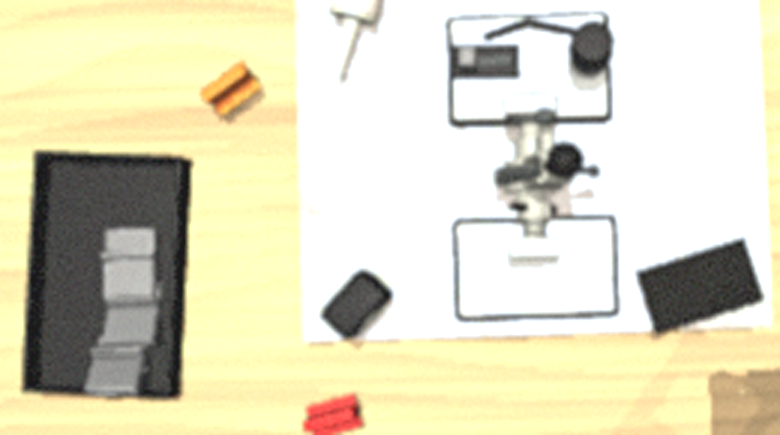

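>>> play_rows(slide=[[-0.08, 0.12, 0.02], [-0.16, 0.24, 0.05], [-0.24, 0.36, 0.08], [-0.32, 0.48, 0.1], [-0.4, 0.6, 0.1]], turn=[[0, 0, 0], [0, 0, 0], [0, 0, 0], [0, 0, 0], [0, 0, 0]], hand=[0.5, 0.5, 0.5, 0.5, 0.5])

```text
clock: 56.02
position: [554.8, -36.7, 300.5]
ee_rot: [3.141, -0.001, -3.131]
wrist_force: [0.6, -0.7, -0.5]
opening: 43.4
finger_force: 0.0
```

Run:
```python
from h import *
goto(554.5,-43,217,3.157)
```

```text
pos [554.8 -36.7 300.5] rot [ 3.141e+00 -1.000e-03 -3.131e+00] open 43.4 F [ 0.6 -0.7 -0.5] t 56.02
slide [ 0.0007 -0.0159  0.2088] turn [ 0.0007 -0.0008 -0.0046]
```

>>> play_rows(slide=[[0, -0.016, 0], [0, -0.016, 0.05], [0, -0.016, 0.12], [0, -0.016, 0.19], [0, -0.016, 0.209]], turn=[[0, 0, 0], [0, 0, 0], [0, 0, 0], [0, 0, 0], [0, 0, 0]], hand=[0.5, 0.5, 0.5, 0.5, 0.5])

```text
clock: 56.65
position: [553.4, -46.2, 215.6]
ee_rot: [3.141, -0.003, -3.133]
wrist_force: [0.7, -1.1, -0.5]
opening: 43.8
finger_force: 0.0
```

>>> play_rows(slide=[[0, 0.015, 0], [0, 0.025, 0], [0, 0.035, 0], [0, 0.035, 0], [0, 0.035, 0]], turn=[[0, 0, 0], [0, 0, 0], [0, 0, 0], [0, 0, 0], [0, 0, 0]], hand=[0.5, 0.5, 0.5, 0.5, 0.5])

```text
clock: 57.28
position: [554.7, -33.9, 219.4]
ee_rot: [-3.138, 0.003, -3.134]
wrist_force: [-0.5, -7.5, 4.1]
opening: 43.9
finger_force: 3.1
```

>>> play_rows(slide=[[0, 0.01, 0.003], [0, 0.02, 0.005], [0, 0.025, 0.005], [0, 0.025, 0.005], [0, 0.025, 0.005]], turn=[[0, 0, 0], [0, 0, 0], [0, 0, 0], [0, 0, 0], [0, 0, 0]], hand=[0.5, 0.5, 0.5, 0.5, 0.5])

```text
clock: 57.9
position: [554.9, -28.5, 220.5]
ee_rot: [-3.13, 0.007, -3.14]
wrist_force: [-3.9, -20.8, 12.2]
opening: 44.0
finger_force: 10.1
```

>>> play_rows(slide=[[0, 0.01, 0.003], [0, 0.02, 0.005], [0, 0.025, 0.005], [0, 0.025, 0.005], [0, 0.025, 0.005]], turn=[[0, 0, 0], [0, 0, 0], [0, 0, 0], [0, 0, 0], [0, 0, 0]], hand=[0.5, 0.5, 0.5, 0.5, 0.5])

```text
clock: 58.52
position: [556.0, -20.4, 221.3]
ee_rot: [-3.126, 0.013, -3.141]
wrist_force: [-3.1, -25.7, 20.5]
opening: 44.5
finger_force: 13.2
```

>>> play_rows(slide=[[0, -0.015, 0], [0, -0.03, 0], [0, -0.045, 0], [0, -0.065, 0], [0, -0.065, 0]], turn=[[0, 0, 0], [0, 0, 0], [0, 0, 0], [0, 0, 0], [0, 0, 0]], hand=[0.5, 0.5, 0.5, 0.5, 0.5])

```text
clock: 59.15
position: [554.2, -38.2, 212.8]
ee_rot: [3.141, -0.001, -3.132]
wrist_force: [1.0, -0.3, 0.3]
opening: 43.8
finger_force: 0.0
```

>>> play_rows(slide=[[0, 0, 0], [0, 0, -0.03], [0, 0, -0.1], [0, 0, -0.2], [0, 0, -0.3]], turn=[[0, 0, 0], [0, 0, 0], [0, 0, 0], [0, 0, 0], [0, 0, 0]], hand=[0.5, 0.5, 0.5, 0.5, 0.5])

```text
clock: 59.78
position: [554.1, -37.9, 335.1]
ee_rot: [3.141, 0.0, -3.132]
wrist_force: [-0.1, 0.0, 0.7]
opening: 43.9
finger_force: 0.0
```

>>> play_rows(slide=[[0.1, -0.1, -0.03], [0.2, -0.22, -0.03], [0.3, -0.35, -0.03], [0.36, -0.48, -0.03], [0.36, -0.48, -0.03]], turn=[[0, 0, 0], [0, 0, 0], [0, 0, 0], [0, 0, 0], [0, 0, 0]], hand=[0.5, 0.5, 0.5, 0.5, 0.5])

```text
clock: 60.4
position: [410.3, -234.3, 346.0]
ee_rot: [-3.141, 0.0, -3.139]
wrist_force: [0.7, -0.3, -0.5]
opening: 43.7
finger_force: 0.0
```

Run:
```python
from h import *
goto()
S=cam('side');C=cam('top');P=cloud(S);handle(S,P);P2=cloud(C);handle(C,P2)
m=(P[...,0]>582)&(P[...,0]<612)&(abs(P[...,1]+25)<45)
for a in range(160,215,9):
    k=m&(P[...,2]>a)&(P[...,2]<=a+9)
    if k.sum()>2: print(a,P[k].mean(0).round(1))
k=(P2[...,2]>88)&(P2[...,2]<112)&(abs(P2[...,0]-670)<25)&(P2[...,1]>-5)&(P2[...,1]<75);print('valve',np.median(P2[k],0).round(1))
tray(C,P2)
```

```text
pos [ 410.3 -234.3  346. ] rot [-3.141  0.    -3.139] open 43.7 F [ 0.7 -0.3 -0.5] t 60.4
slide [0. 0. 0.] turn [-5.0000e-04  1.1000e-03  1.4875e+00]
ball 195 mid [559.1 -37.2 209.7] top [554.  -43.  245.8] y -58.6 -15.9
paddle 45 mid [591.4 -28.6 187.9] top [595.9 -27.2 207.5] y -35.3 -22.0
valve [667.8  43.4  99.1]
tray [472.7 402.7] [154.9 234.2] 86.7
```

```bash
python3 -c "
from cell import manip
print(manip.finish_job())"
```

```text
the job is handed in; nothing more can be done
None
```

The job is handed in: all three packers are in the tray, the vacuum is set with the valve left on hold, and the ratchet is left on tighten. The infill is hard up against the main piece: it moved about 10 mm, and a second hard pull on the handle took it no further.

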